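Hang the sown herb pots on the drip waterer and set its feed

TASK

Lift the empty black pot out of the planter rack, stand it upright on the worktop out of the way, and stand every sown herb pot in a hole of its own in the rack, balanced: a single pot in the middle hole, two in the two end holes, three in all. With the rack still standing on the worktop swing its folded bail upright with a fingertip, then hang the rack by the bail over both hooks of the waterer so that it hangs level and clear of the base, and let go. Last, set the feed: turn the dial clockwise to its stop, then back anticlockwise one click for each herb pot in the rack; leave the other things on the worktop where they are.

Things in the scene. Friction and masses are not known exactly. Their poses are not given: they have to be found in the camera images.
- pot_1_mid (a point): Terracotta herb pot 1 of up to 3 (absent in some starts), with dark compost and green sprouts, upright; 64 mm tall: foot 38 mm across, tapering out to 45 mm at 44 mm up, then a straight collar 58 mm across from 44 to 64 mm; 0.1 to 0.16 kg. Point on its axis 32 mm above its foot; z along its axis. Grasp it by the collar; sprouts rise up to 10 mm above the rim.
- pot_2_mid (a point): Terracotta herb pot 2 of up to 3 (absent in some starts), with dark compost and green sprouts, upright; 64 mm tall: foot 38 mm across, tapering out to 45 mm at 44 mm up, then a straight collar 58 mm across from 44 to 64 mm; 0.1 to 0.16 kg. Point on its axis 32 mm above its foot; z along its axis. Grasp it by the collar; sprouts rise up to 10 mm above the rim.
- pot_3_mid (a point): Terracotta herb pot 3 of up to 3 (absent in some starts), with dark compost and green sprouts, upright; 64 mm tall: foot 38 mm across, tapering out to 45 mm at 44 mm up, then a straight collar 58 mm across from 44 to 64 mm; 0.1 to 0.16 kg. Point on its axis 32 mm above its foot; z along its axis. Grasp it by the collar; sprouts rise up to 10 mm above the rim.
- black_pot_mid (a point): Empty black plastic pot, same shape and size as the herb pots, 0.06 kg, without compost or sprouts; at the start it is seated in the rack's middle hole. It does not count as a herb pot. Point on its axis 32 mm above its foot.
- rack: Planter rack: sage-green plate 82 x 200 mm, top 62 mm above its underside, on steel wire legs, with three round 50 mm holes in a row along its y; about 0.35 kg. A pot drops foot first through a hole till its collar rests on the plate: its centre point is then 50 mm above the rack's origin. Origin: centre of the underside; x across, y along the row of holes, z up.
- hole_a (a point): Centre of an end hole (rack y = -64 mm), at the plate's top.
- hole_b (a point): Centre of the middle hole, at the plate's top.
- hole_c (a point): Centre of the other end hole (rack y = +64 mm), at the plate's top.
- bail (a joint): The rack's swing bail, a 7 mm steel wire; pivot line along rack y over the rack's centre, 57 mm above its underside. 0: upright; negative: leaning to the rack's -x side; range -1.3 to 1.3. At the start it is folded on the -x side, about -1.3: crown 94 mm out and 26 mm above the pivots. Within about 0.3 rad of upright its stiff pivots hold it; farther over it falls back.
- bail_crown (a point): Middle of the bail's crown, 98 mm from the pivot line. The crown is straight for 160 mm along rack y; its middle 40 mm carries a round wooden grip 13 mm thick, to be pinched when lifting the rack. z points from the pivots to the crown, y along the crown. The bail's sides are at rack y = -108 and +108 mm.
- waterer: Drip waterer, fixed: white plinth 345 x 210 x 20 mm with a grate, a console 52 mm high along its front with the dial, a sage-green reservoir 168 mm high at the back (from 68 mm behind the hook seats), from whose top two steel hooks reach forward. Origin: on the worktop, below the point midway between the hook seats; x from front to back, y along the line through both hooks, z up.
- hook_seat (a point): Midway between the two hooks' seats, on top of the steel at its lowest, 208 mm up. Hooks: 8 mm rods at waterer y = -37 and +37 mm (fingers fit between them), coming from the back (+x), dipping to the seat, ending in upturned tips 21 mm in front of it that top out 28 mm above it. A crown in both seats lies along waterer y, its centre line 4 mm above this point; the rack's underside is then 57 mm up.
- feed_dial (a joint): Feed dial on the console, turning about the vertical, stop at 0. Grows anticlockwise seen from above; clicks every 0.349 rad (20 degrees) by a spring detent: 0 at the stop, n x 0.349 at n clicks. Range 0 to 2.53; 1.5 to 2.4 at the start. About 0.06 N m takes it over a click; let go, it settles into the nearest one.
- dial_grip (a point): Centre of the dial's bar grip, on the dial's axis, 74 mm above the worktop. The bar is 48 mm long along the dial's own x, 13 mm thick, and stands from 60 to 85 mm above the worktop over a disc 54 mm across. Turns with the dial; at 0 its x is the waterer's x, and the white line lies on its -x half.
- watering_can: Teal watering can, 267 mm long, a bystander.
- scissors: Kitchen scissors with black handles, 206 mm long, flat on the worktop, a fixed bystander.
- teaspoon: Teaspoon, 139 mm, a bystander.
- honey_jar: Honey jar, 99 mm tall, a bystander.
Things that resemble listed ones, but are neither listed nor needed, are in the scene too. Of the things that look like the rack, the larger one is meant.

How it is judged:
By the outcome, as a careful person would: the job done as asked, in the order asked, and still so for the second after the job is handed in, with the robot touching nothing.
Of pot_1, pot_2, pot_3 only 1 to 3 are there at a start; the rules pass over those that are not, and their reading is None.
At some moment in a run one of rack may be knocked a few centimetres aside while the robot is not near it.
It also fails if it takes over 210 s, if anything falls off the work surface, if the arm or the gripper's body presses on something with over 40 N, if the wrist force passes 120 N, or if a joint passes its speed limit or range.

ROBOT

A 6-joint arm with a two-finger parallel gripper is mounted at the origin on a cart in front of the work surface, level with it; the furniture and walls round the work are solid. World frame = base frame: x ahead of the robot, y to its left, z up, the work surface at z = 0. Lengths are in mm, angles in rad, forces in N, time in s.
With the tool pointing down it reaches from about 350 to 775 mm from the base axis. Payload 7.3 kg.
Tool frame: the origin (TCP) lies between the finger pads; the fingertips stand 8 mm ahead of it and the grasp point (between the pads) lies 11 mm behind it; y points along the fingers, z is the direction in which the jaws open and shut, and the axes are right-handed (so a half turn about y gives the same grasp; the last joint's range is limited). The gripper opens to 92 mm and grips with 3 to 60 N. Pads are 19 mm wide; open, the fingers measure 130 mm over their backs; the gripper's body (75 mm by 190 mm) begins 47 mm behind the grasp point.
Start: joints at [1.11, 0.342, 1.524, -0, 1.275, -0.146], TCP at [162.54, 499.226, 213.441] pointing down, gripper open.
Joint ranges: [-2.53, 2.53], [-0.77, 2.02], [0.04, 2.7], [-1, 4.14], [0.28, 2.66], [-3.11, 3.11]. Speed limits (rad/s): [2.57, 2.57, 3.14, 3.14, 3.14, 3.14].

INTERFACE

Orientations are given as [roll, pitch, yaw] about the fixed x, y, z axes, in that order (R = Rz(yaw) Ry(pitch) Rx(roll)).
In Python, from plant import bot, vision, job gives the robot as it stands. The module is installed in compiled form; this text tells all that it offers.
- The arm moves only by the tool arm_command, never from a script. Its argument "deltas" is a list of rows, each a list of 4 numbers: the shift along the tool's x, y, z in m, then the turn about the tool's y in degrees. In form: [[x, y, z, twist], ...]. A call has 1 to 5 rows; each row shifts and turns the commanded pose from where the row before left it, along the tool's axes as they then stand; what a row does not reach is not made up. A row lasts 1/10 s, in which the tool goes at most 50 mm and 8.59 degrees, less where a joint would pass 70% of its speed; a pose out of reach is approached as far as the arm can. A call is refused whole if a number of a shift passes 0.05 or a number of a turn 8.59, either way. A call with a gripper value outside its range is refused whole. "claw" is the closure in counts, from 0 (fully open) to 255 (shut), set as the call begins (left out, the last holds). The fingers move at their own pace and stop on an object; the grip force is fixed at half the most. Time passes only in rows, so rows that do not move let the fingers close. It gives the time, the measured TCP pose, the force and the opening at its end, in the units of the state.
- bot.get_obs(): the state, without advancing time (a new reading comes with each control period).
- vision.capture(name): name is "side" or "top" or "wrist"; returns a dict with "img" (480x640x3 uint8, red, green, blue), "camera_matrix" (3x3 intrinsics, pixels), "world_to_cam" (4x4, takes a point from world to camera coordinates); the wrist camera has in their place "mount" (4x4, takes a point from camera to tool coordinates, whose origin is the TCP and whose axes are the tool frame's). Camera axes: x right, y down, z forward; pixel columns grow to the right and rows downward; lengths in mm; the calibration is good to about 2 mm. A picture is of the moment at which its call begins: read the wrist's pose just before it. There is no depth.
- job.close_job(): hands the job in, once; it reports no verdict.
Trained networks look in a picture, given as the dict that the camera call returned (one of the last four; its "shot" number tells which), for a name from the list of things; names that differ only in an ending like _2 or _b are one class to them, and where a whole thing is asked for, a point or a joint stands for the part that bears it (a point fixed in the world has none). Each returns a list of dicts, best first, with "confidence" (0 to 1); they miss things now and then, are a little off and sometimes report something else, mostly with a low value. They report only what shows in the picture. A call takes as long as a camera call. They do not tell look-alikes from the thing itself.
- vision.find_in(picture, name): "xyz" ([x, y, z] in mm, in the coordinates of the camera as it stood for that picture, good to about 4 mm: the middle of the surface that is visible of it).
- vision.regions_of(picture, name): "mask" (480x640 bool, what is visible of it).
The state is a dict: "time": time; "joint_positions": joint angles; "dq": joint speeds; "tau": joint torques, N m; "tool_pos": TCP position; "tcp_rot": TCP orientation; "contact_force": force on the tool from outside, world axes, zero at the start; "moment": the same for the moment, N m; "grip_width": finger opening in mm.
Only numpy, scipy, OpenCV 4.12 (cv2) and the standard library are available. Lean on these libraries where they do the work, as an engineer would, in place of code of your own. Each camera call takes 0.05 s, during which the arm holds its last target. There are 200 camera calls.

## Working session

There is one attempt and no reset: what is moved stays moved. The work goes in short steps, Python scripts to look and compute and a tool call to move; the robot and the scene stay as the last step left them, time stands still between calls to the robot, and variables do not carry over. Pictures are saved under pics/ and viewed, about 12 in all and at most 16, crops included, and the job is handed in when it is done.

Besides the shell and the picture viewer there is one more tool, called after "Request:" as a command line: name --pt "numbers of a row" for each row, then --argument value for the rest. arm_command: Moves the arm, as the interface text tells. Its arguments: {"type":"object","properties":{"deltas":{"type":"array","items":{"type":"array","items":{"type":"number"}}},"claw":{"type":"number"}},"required":["deltas"]}

```bash
mkdir -p pics; cat > h.py <<'E'
import numpy as np, cv2
from scipy.spatial.transform import Rotation as R
from plant import bot, vision, job
def save(p,name): cv2.imwrite('pics/'+name,p['img'][:,:,::-1])
def tool():
    o=bot.get_obs(); T=np.eye(4); T[:3,:3]=R.from_euler('xyz',o['tcp_rot']).as_matrix(); T[:3,3]=o['tool_pos']; return T
def shot(cam):
    T=tool(); p=vision.capture(cam)
    p['c2w']=T@p['mount'] if cam=='wrist' else np.linalg.inv(p['world_to_cam']); return p
def find(p,name):
    out=[]
    for d in vision.find_in(p,name):
        x=p['c2w']@np.r_[d['xyz'],1]; out.append((round(d['confidence'],2),x[:3].round(0).tolist()))
    return out
def proj(p,X):
    c=np.linalg.inv(p['c2w'])@np.r_[X,1]; u=p['camera_matrix']@c[:3]; return u[:2]/u[2]
def back(p,u,v,z):
    d=p['c2w'][:3,:3]@np.linalg.inv(p['camera_matrix'])@[u,v,1]; o=p['c2w'][:3,3]; return o+d*(z-o[2])/d[2]
E
python3 - <<'E'
from h import *
o=bot.get_obs(); print(o)
for c in ['top','side']:
    p=shot(c); save(p,c+'0.png'); print(c,p['camera_matrix'][0],p['c2w'].round(2).tolist())
    for n in ['pot_1_mid','black_pot_mid','rack','hole_a','bail_crown','waterer','hook_seat','dial_grip','watering_can','honey_jar']: print(n,find(p,n))
p=shot('wrist');print(p['mount'].round(3).tolist(),p['camera_matrix'])
E
```

```text
{'time': 0.0, 'joint_positions': array([ 1.10997805e+00,  3.42699522e-01,  1.52501944e+00, -2.59344980e-05,
        1.27539897e+00, -1.45990130e-01]), 'dq': array([-4.59595896e-04, -1.15100588e-03, -5.01262409e-04,  1.50602991e-03,
        4.65948644e-05, -2.62315966e-03]), 'tau': array([-1.19668050e-03, -4.31251931e+01, -2.44216561e+01,  7.17147742e-02,
        5.61194227e-02, -1.75751538e-04]), 'tool_pos': array([162.35633736, 498.81255352, 212.75617852]), 'tcp_rot': array([-1.57230898e+00,  1.97349052e-04, -3.14820723e-01]), 'contact_force': array([ 0.47364991,  0.34108105, -0.34945741]), 'moment': array([ 0.00915661, -0.01235015, -0.01525767]), 'grip_width': 91.55923687987459}
top [439.14486305   0.         317.13623767] [[-0.03, -0.99, 0.13, 302.69], [-1.0, 0.03, 0.01, 122.22], [-0.01, -0.13, -0.99, 1387.24], [0.0, 0.0, 0.0, 1.0]]
pot_1_mid [(0.89, [450.0, 430.0, 60.0]), (0.64, [574.0, 47.0, 60.0])]
black_pot_mid [(0.87, [600.0, 35.0, 56.0])]
rack [(0.87, [261.0, -333.0, 40.0])]
hole_a [(0.87, [570.0, 43.0, 60.0]), (0.56, [261.0, -332.0, 39.0])]
bail_crown [(0.74, [441.0, 273.0,
[... 505 characters left out ...]
7, 0.52, -0.77, 1271.34], [-0.0, -0.83, -0.56, 994.96], [0.0, 0.0, 0.0, 1.0]]
pot_1_mid [(0.63, [444.0, 443.0, 62.0])]
black_pot_mid [(0.53, [595.0, 31.0, 65.0])]
rack [(0.93, [562.0, 73.0, 59.0])]
hole_a [(0.86, [564.0, 72.0, 58.0])]
bail_crown [(0.71, [507.0, 70.0, 82.0]), (0.59, [567.0, 76.0, 61.0])]
waterer [(0.64, [662.0, -278.0, 23.0])]
hook_seat [(0.7, [663.0, -279.0, 21.0])]
dial_grip []
watering_can [(0.67, [455.0, 587.0, 63.0])]
honey_jar []
[[0.001, 0.956, 0.294, -80.269], [0.0, -0.294, 0.956, -170.836], [1.0, -0.001, -0.001, -0.981], [0.0, 0.0, 0.0, 1.0]] [[424.42359053   0.         325.7418839 ]
 [  0.         424.42359053 231.95003657]
 [  0.           0.           1.        ]]
```

View pics/top0.png

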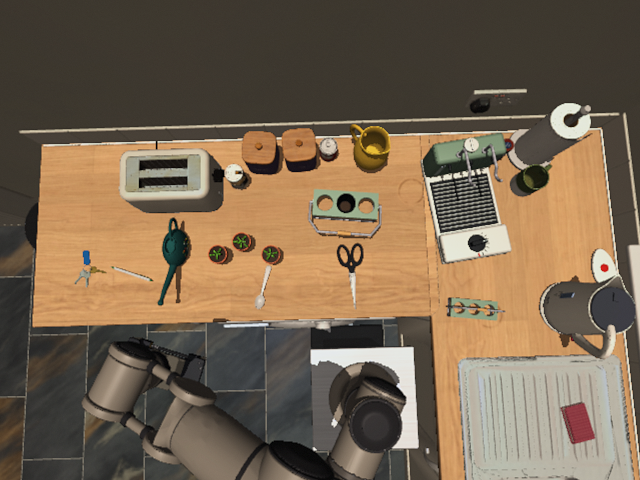

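View pics/side0.png

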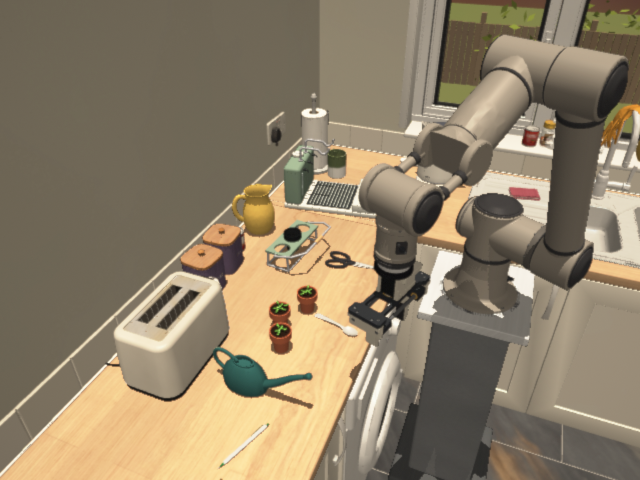

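Top view: three herb pots at (218,254), (242,241) and (271,254). The large sage rack is at (345,205), with the black pot in its middle and the bail folded toward the robot. A smaller, similar rack is at (472,307). The waterer is at (465,200), with its dial at (477,242). I'll enlarge this area to confirm.

```bash
python3 - <<'E'
from h import *
p=shot('top'); c=p['img'][130:320,200:520]; cv2.imwrite('pics/crop1.png',cv2.resize(c,None,fx=2.5,fy=2.5,interpolation=cv2.INTER_CUBIC)[:,:,::-1])
for n in ['pot_1_mid','black_pot_mid','rack','dial_grip','waterer']:
    for d in vision.regions_of(p,n):
        m=d['mask']; ys,xs=np.nonzero(m); 
        (cx,cy),s,a=cv2.minAreaRect(np.c_[xs,ys].astype(np.float32)); print(n,round(d['confidence'],2),m.sum(),(round(cx,1),round(cy,1)),s,a, back(p,cx,cy,62).round(0))
E
```

```text
pot_1_mid 0.67 315 (217.7, 253.4) (19.922346115112305, 18.657434463500977) 18.43494987487793 [449. 432.  62.]
pot_1_mid 0.28 1075 (174.3, 261.6) (25.815067291259766, 86.85625457763672) 4.68589973449707 [428. 564.  62.]
black_pot_mid 0.66 335 (345.5, 202.0) (20.0, 19.0) 90.0 [597.  39.  62.]
black_pot_mid 0.43 248 (477.0, 242.5) (17.441329956054688, 16.099689483642578) 26.56505012512207 [ 460. -355.   62.]
rack 0.75 1679 (345.4, 211.7) (73.1676254272461, 45.11409378051758) 2.0454084873199463 [567.  40.  62.]
rack 0.56 791 (472.7, 308.3) (52.78627395629883, 19.877676010131836) 6.340191841125488 [ 263. -328.   62.]
rack 0.48 298 (346.0, 202.5) (19.0, 18.0) 90.0 [595.  37.  62.]
waterer 0.77 8736 (471.0, 197.7) (120.69647979736328, 87.80486297607422) 80.27242279052734 [ 599. -347.   62.]
```

View pics/crop1.png

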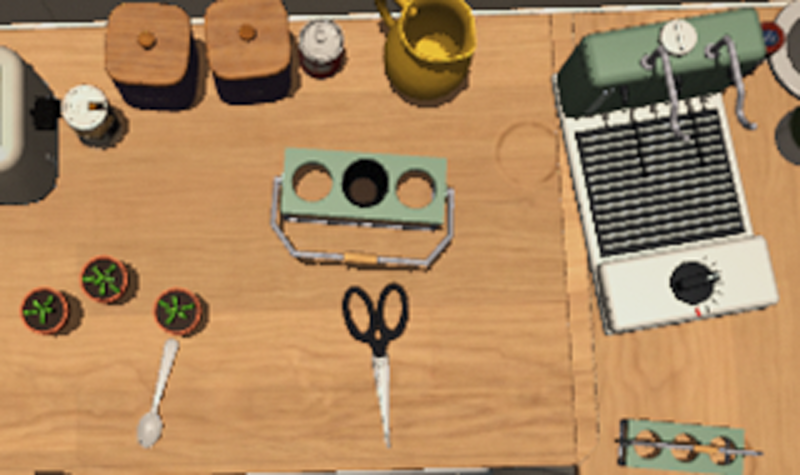

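```bash
python3 - <<'E'
from h import *
p=shot('top')
for n,(u,v),z in [('p1',(43,310),64),('p2',(105,279),64),('p3',(180,311),64),('hc',(313,182),62),('black',(365,180),82),('ha',(417,188),62),('grip',(360,259),83),('dial',(693,281),85),('tipL',(679,135),236),('tipR',(746,125),236),('plFL',(610,332),52),('plFR',(777,300),52),('spoon',(148,440),3),('scis',(345,295),5)]:
    print(n,back(p,200+u/2.5,130+v/2.5,z).round(0))
E
```

```text
p1 [447. 433.  64.]
p2 [483. 358.  64.]
p3 [441. 267.  64.]
hc [596. 101.  62.]
black [592.  38.  82.]
ha [585. -26.  62.]
grip [496.  48.  83.]
dial [ 458. -348.   85.]
tipL [ 598. -290.  236.]
tipR [ 606. -362.  236.]
plFL [ 402. -254.   52.]
plFR [ 435. -460.   52.]
spoon [287. 316.   3.]
scis [462.  64.   5.]
```

```bash
cat >> h.py <<'E'
import sys
def plan(*wps, step=40, tw=8.2):
    """waypoints (x,y,z,yaw_deg[,step]); prints rows for moves from the current commanded (measured) pose"""
    T=tool(); P=T[:3,3].copy(); psi=np.degrees(np.arctan2(T[1,0],T[0,0])); rows=[]
    for w in wps:
        st=w[4] if len(w)>4 else step
        X=np.array(w[:3],float); d=(w[3]-psi+180)%360-180
        n=max(int(np.ceil(np.linalg.norm(X-P)/st)),int(np.ceil(abs(d)/tw)),1)
        P0,s0=P.copy(),psi
        for k in range(1,n+1):
            tgt=P0+(X-P0)*k/n; a=np.radians(psi); D=tgt-P
            r=[round(D[0]*np.cos(a)+D[1]*np.sin(a))/1000,round(-D[2])/1000,round(-D[0]*np.sin(a)+D[1]*np.cos(a))/1000,round(-(s0+d*k/n-psi),1)]
            rows.append(r); P=P+1000*np.array([r[0]*np.cos(a)-r[2]*np.sin(a), r[0]*np.sin(a)+r[2]*np.cos(a), -r[1]]); psi-=r[3]
    for i in range(0,len(rows),5): print(rows[i:i+5])
def st():
    o=bot.get_obs(); print('t',round(o['time'],1),o['tool_pos'].round(1),'yaw',round(np.degrees(np.arctan2(tool()[1,0],tool()[0,0])),1),'F',o['contact_force'].round(1),'g',round(o['grip_width'],1),'q6',o['joint_positions'][5].round(2))
E
python3 - <<'E'
from h import *
st(); plan((592,38,230,-95))
E
```

```text
t 1.5 [162.6 499.2 213.5] yaw -18.0 F [-0.   0.3  0.3] g 91.9 q6 -0.15
[[0.034, -0.001, -0.019, np.float64(4.8)], [0.036, -0.001, -0.016, np.float64(4.8)], [0.038, -0.001, -0.013, np.float64(4.8)], [0.038, -0.001, -0.01, np.float64(4.8)], [0.039, -0.001, -0.007, np.float64(4.9)]]
[[0.039, -0.001, -0.003, np.float64(4.8)], [0.039, -0.001, 0.0, np.float64(4.8)], [0.039, -0.001, 0.003, np.float64(4.8)], [0.039, -0.001, 0.006, np.float64(4.8)], [0.038, -0.001, 0.01, np.float64(4.8)]]
[[0.038, -0.001, 0.013, np.float64(4.8)], [0.036, -0.001, 0.016, np.float64(4.8)], [0.034, -0.001, 0.019, np.float64(4.8)], [0.033, -0.001, 0.022, np.float64(4.8)], [0.031, -0.002, 0.024, np.float64(4.9)]]
[[0.029, -0.001, 0.027, np.float64(4.8)]]
```

Request:
arm_command --pt "0.034 -0.001 -0.019 4.8" --pt "0.036 -0.001 -0.016 4.8" --pt "0.038 -0.001 -0.013 4.8" --pt "0.038 -0.001 -0.01 4.8" --pt "0.039 -0.001 -0.007 4.9" --claw 0

```text
time: 2.0
tool_pos: [297.9, 353.6, 218.6]
tcp_rot: [-1.57, -0.0, -0.739]
contact_force: [1.5, 0.4, -0.3]
grip_width: 91.9
```

Request:
arm_command --pt "0.039 -0.001 -0.003 4.8" --pt "0.039 -0.001 0 4.8" --pt "0.039 -0.001 0.003 4.8" --pt "0.039 -0.001 0.006 4.8" --pt "0.038 -0.001 0.01 4.8"

```text
time: 2.5
tool_pos: [431.6, 210.0, 223.6]
tcp_rot: [-1.57, 0.0, -1.158]
contact_force: [0.8, 0.4, 1.0]
grip_width: 91.7
```

Request:
arm_command --pt "0.038 -0.001 0.013 4.8" --pt "0.036 -0.001 0.016 4.8" --pt "0.034 -0.001 0.019 4.8" --pt "0.033 -0.001 0.022 4.8" --pt "0.031 -0.002 0.024 4.9"

```text
time: 3.0
tool_pos: [566.1, 65.5, 229.4]
tcp_rot: [-1.571, 0.0, -1.579]
contact_force: [0.1, 1.1, -0.6]
grip_width: 91.7
```

Request:
arm_command --pt "0.029 -0.001 0.027 4.8" --pt "0 0 0 0" --pt "0 0 0 0"

```text
time: 3.3
tool_pos: [592.0, 37.2, 229.8]
tcp_rot: [-1.572, 0.0, -1.66]
contact_force: [0.0, 0.1, -0.9]
grip_width: 91.7
```

```bash
python3 - <<'E'
from h import *
st(); p=shot('wrist'); save(p,'w1.png'); np.savez('w1',K=p['camera_matrix'],c2w=p['c2w'])
for n in ['black_pot_mid','hole_a','rack','bail_crown']: print(n,find(p,n))
E
```

```text
t 3.3 [592.   37.2 229.8] yaw -95.1 F [ 0.   0.1 -0.9] g 91.7 q6 0.02
black_pot_mid [(0.72, [586.0, 39.0, 54.0])]
hole_a [(0.91, [575.0, 69.0, 64.0]), (0.74, [415.0, 23.0, 12.0]), (0.2, [589.0, 36.0, 49.0])]
rack [(0.75, [572.0, 64.0, 56.0])]
bail_crown [(0.24, [416.0, 23.0, 15.0])]
```

View pics/w1.png

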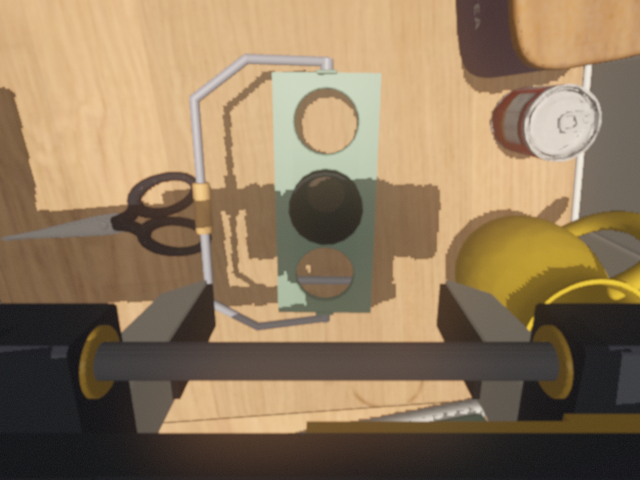

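The wrist view shows hole c at (326,121), the black pot rim at (326,207), hole a at (325,272) and the bail grip at (202,208).

```bash
python3 - <<'E'
from h import *
f=np.load('w1.npz'); p=dict(camera_matrix=f['K'],c2w=f['c2w'])
for n,(u,v),z in [('hc',(326,121),62),('black',(326,206),82),('ha',(325,271.5),62),('grip',(202,208),83),('c1',(275,72),62),('c2',(382,72),62),('c3',(278,311),62),('c4',(370,313),62)]: print(n,back(p,u,v,z).round(1))
E
```

```text
hc [597.  101.4  62. ]
black [591.4  39.   82. ]
ha [584.9 -23.3  62. ]
grip [496.1  46.2  83. ]
c1 [562.1 140.2  62. ]
c2 [641.9 133.   62. ]
c3 [540.  -57.2  62. ]
c4 [621.1 -66.4  62. ]
```

Request:
arm_command --pt "-0.001 0.039 -0.001 0.9" --pt "0 0.039 0 0" --pt "0 0.039 0 0" --pt "0 0.03 0 0" --pt "0 0.009 0 0"

```text
time: 4.05
tool_pos: [588.7, 39.8, 71.4]
tcp_rot: [-1.577, -0.0, -1.673]
contact_force: [-0.3, -0.0, -0.1]
grip_width: 91.8
```

Request:
arm_command --pt "0 0 0 0" --pt "0 0 0 0" --pt "0 0 0 0" --pt "0 0 0 0" --pt "0 0 0 0" --claw 255

```text
time: 4.55
tool_pos: [591.6, 38.9, 75.4]
tcp_rot: [-1.569, 0.0, -1.674]
contact_force: [-0.4, 0.3, -0.3]
grip_width: 56.5
```

```bash
python3 - <<'E'
from h import *
st(); x,y,z=tool()[:3,3]; plan((x,y,z+90,-96,30),(560,225,165,-96),(560,225,58,-96,35),(560,225,56,-96))
E
```

```text
t 4.5 [591.6  38.9  75.4] yaw -95.9 F [-0.4  0.3 -0.3] g 56.5 q6 0.04
[[0.0, -0.022, 0.0, np.float64(0.0)], [0.0, -0.023, 0.0, np.float64(0.0)], [0.0, -0.023, 0.0, np.float64(0.0)], [0.0, -0.022, 0.0, np.float64(0.1)], [-0.036, 0.0, -0.01, np.float64(-0.0)]]
[[-0.037, 0.0, -0.01, np.float64(-0.0)], [-0.036, 0.0, -0.011, np.float64(-0.0)], [-0.036, 0.0, -0.01, np.float64(-0.0)], [-0.037, 0.0, -0.01, np.float64(-0.0)], [0.0, 0.027, 0.0, np.float64(-0.0)]]
[[0.0, 0.027, 0.0, np.float64(-0.0)], [0.0, 0.027, 0.0, np.float64(-0.0)], [0.0, 0.026, 0.0, np.float64(-0.0)], [0.0, 0.002, 0.0, np.float64(-0.0)]]
```

Request:
arm_command --pt "0 -0.02 0 0" --pt "0 -0.023 0 0" --pt "0 -0.023 0 0" --pt "0 -0.024 0 0" --pt "-0.036 0 -0.01 0"

```text
time: 5.05
tool_pos: [587.8, 72.7, 168.5]
tcp_rot: [-1.563, -0.0, -1.679]
contact_force: [0.3, 1.1, 0.2]
grip_width: 16.5
```

Request:
arm_command --pt "-0.037 0 -0.01 0" --pt "-0.036 0 -0.011 0" --pt "-0.036 0 -0.01 0" --pt "-0.037 0 -0.01 0" --pt "0 0.027 0 0"

```text
time: 5.55
tool_pos: [560.5, 230.4, 141.1]
tcp_rot: [-1.563, 0.005, -1.67]
contact_force: [1.3, -1.0, 0.3]
grip_width: 0.6
```

Request:
arm_command --pt "0 0.027 0 0" --pt "0 0.027 0 0" --pt "0 0.02 0 0" --pt "0 0.005 0 0" --pt "0 0 0 0"

```text
time: 6.05
tool_pos: [559.1, 225.1, 58.2]
tcp_rot: [-1.572, -0.0, -1.674]
contact_force: [0.0, 0.4, 0.9]
grip_width: -0.1
```

```bash
python3 - <<'E'
from h import *
st()
E
```

```text
t 6.0 [559.1 225.1  58.2] yaw -95.9 F [0.  0.4 0.9] g -0.1 q6 0.36
```

The gripper was still closing when I lifted, so the pot slipped out. I'll go back, check the pot and allow more time for the grip.

Request:
arm_command --pt "0 -0.04 0 0" --pt "0 -0.04 0 0" --pt "0 -0.04 0 0" --pt "0.037 -0.03 0.01 0" --pt "0.036 -0.02 0.01 0" --claw 0

```text
time: 6.55
tool_pos: [572.7, 150.5, 233.4]
tcp_rot: [-1.564, 0.002, -1.672]
contact_force: [0.2, -0.5, -0.2]
grip_width: 35.9
```

Request:
arm_command --pt "0.037 0 0.01 0" --pt "0.036 0 0.011 0" --pt "0.036 0 0.01 0" --pt "0 0 0 0" --pt "0 0 0 0"

```text
time: 7.05
tool_pos: [591.5, 38.3, 229.9]
tcp_rot: [-1.569, 0.001, -1.676]
contact_force: [0.1, -0.5, -0.2]
grip_width: 75.9
```

```bash
python3 - <<'E'
from h import *
st(); p=shot('wrist'); save(p,'w2.png'); np.savez('w2',K=p['camera_matrix'],c2w=p['c2w'])
for n in ['black_pot_mid','hole_a','rack','bail_crown']: print(n,find(p,n))
E
```

```text
t 7.0 [591.5  38.3 229.9] yaw -96.0 F [ 0.1 -0.5 -0.2] g 75.9 q6 0.04
black_pot_mid [(0.71, [592.0, 37.0, 53.0])]
hole_a [(0.69, [575.0, 66.0, 67.0])]
rack [(0.98, [573.0, 65.0, 58.0])]
bail_crown [(0.89, [506.0, 74.0, 82.0])]
```

View pics/w2.png

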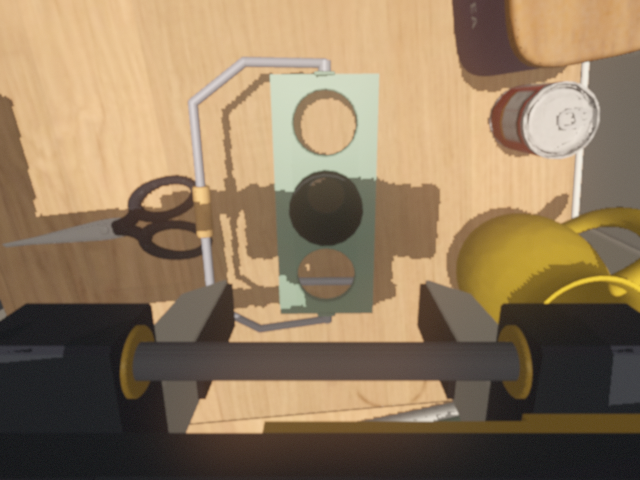

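The pot is still seated at (326,208) and nothing has moved. I'll retry.

Request:
arm_command --pt "0 0.035 0 0" --pt "0 0.035 0 0" --pt "0 0.035 0 0" --pt "0 0.032 0 0" --pt "0 0.019 0 0"

```text
time: 7.8
tool_pos: [589.7, 40.0, 69.8]
tcp_rot: [-1.574, 0.0, -1.673]
contact_force: [-0.5, 0.2, 0.4]
grip_width: 91.6
```

Request:
arm_command --pt "0 0 0 0" --pt "0 0 0 0" --pt "0 0 0 0" --pt "0 0 0 0" --pt "0 0 0 0" --claw 255

```text
time: 8.3
tool_pos: [591.7, 38.9, 73.6]
tcp_rot: [-1.569, 0.0, -1.674]
contact_force: [0.1, -0.2, 0.6]
grip_width: 56.6
```

Request:
arm_command --pt "0 0 0 0" --pt "0 0 0 0" --pt "0 0 0 0" --pt "0 0 0 0"

```text
time: 8.7
tool_pos: [591.1, 38.9, 72.4]
tcp_rot: [-1.571, 0.0, -1.674]
contact_force: [0.4, 0.5, -0.9]
grip_width: 24.7
```

Request:
arm_command --pt "0 -0.02 0 0" --pt "0 -0.02 0 0"

```text
time: 8.9
tool_pos: [590.6, 38.9, 112.2]
tcp_rot: [-1.573, 0.0, -1.674]
contact_force: [-0.1, -0.7, 0.4]
grip_width: 8.0
```

```bash
python3 - <<'E'
from h import *
st(); p=shot('wrist'); s=shot('side'); 
print(proj(p,tool()[:3,3]),proj(s,tool()[:3,3]),find(s,'black_pot_mid'),find(p,'black_pot_mid'))
c=cv2.resize(s['img'][160:310,220:420],(640,480),interpolation=cv2.INTER_CUBIC)
cv2.imwrite('pics/d.png',cv2.resize(np.hstack([p['img'],c]),(800,300))[:,:,::-1])
E
```

```text
t 8.9 [590.6  38.9 112.2] yaw -95.9 F [-0.1 -0.7  0.4] g 8.0 q6 0.04
[332.63997918 291.7088482 ] [290.6768977  222.68149264] [(0.64, [542.0, -327.0, 21.0])] [(0.78, [590.0, 39.0, 48.0])]
```

View pics/d.png

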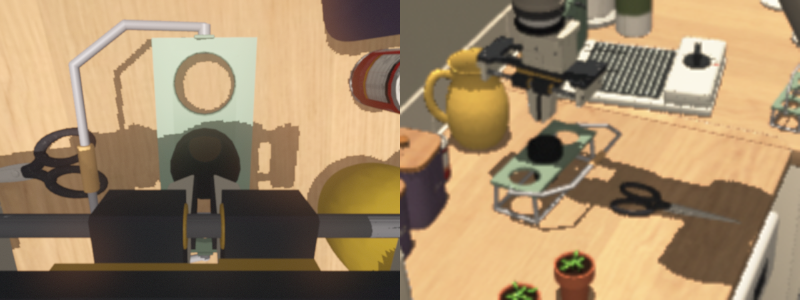

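```bash
python3 - <<'E'
from h import *
p=shot('wrist'); s=shot('side'); T=tool()
def mark(im,uv): cv2.drawMarker(im,tuple(int(round(a)) for a in uv),(255,0,255),cv2.MARKER_CROSS,4,1)
a=p['img'].copy(); b=s['img'].copy()
for y in (0,8):
    X=(T@[0,y,0,1])[:3]; print(proj(p,X),proj(s,X)); mark(b,proj(s,X)); mark(a,proj(p,X))
mark(b,proj(s,[591,39,82]))
a=cv2.resize(a[180:480,220:440],(440,600),interpolation=cv2.INTER_CUBIC); b=cv2.resize(b[175:275,250:310],(360,600),interpolation=cv2.INTER_CUBIC)
cv2.imwrite('pics/d2.png',np.hstack([a,b])[:,:,::-1])
E
```

```text
[325.83833499 288.37839197] [291.39622825 223.83936923]
[325.80883802 281.03851279] [291.4768925  225.95870046]
```

View pics/d2.png

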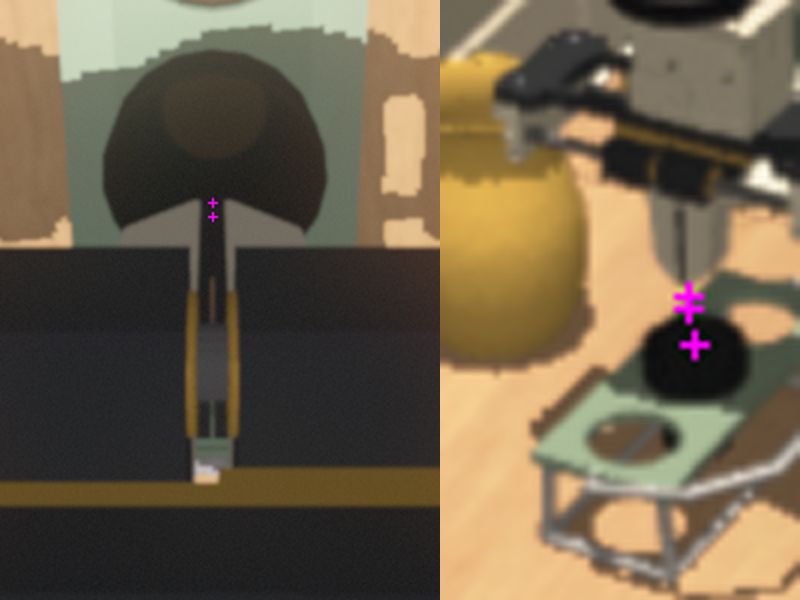

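Both views suggest the fingertips sit higher than I assumed. I'll check by touching the bare worktop with closed fingers.

Request:
arm_command --pt "-0.037 -0.03 -0.01 0" --pt "-0.036 0 -0.011 0" --pt "-0.036 0 -0.01 0" --pt "-0.036 0 -0.01 0" --pt "-0.036 0 -0.01 0"

```text
time: 9.7
tool_pos: [558.2, 225.5, 141.3]
tcp_rot: [-1.572, -0.001, -1.675]
contact_force: [0.2, 0.4, 0.6]
grip_width: 0.4
```

Request:
arm_command --pt "0 0.04 0 0" --pt "0 0.04 0 0" --pt "0 0.03 0 0" --pt "0 0.012 0 0" --pt "0 0 0 0"

```text
time: 10.2
tool_pos: [557.7, 223.8, 18.2]
tcp_rot: [-1.575, -0.002, -1.674]
contact_force: [-0.2, 0.6, 0.8]
grip_width: 0.4
```

Request:
arm_command --pt "0 0.004 0 0" --pt "0 0.003 0 0" --pt "0 0.002 0 0" --pt "0 0 0 0"

```text
time: 10.6
tool_pos: [559.4, 224.2, 12.0]
tcp_rot: [-1.57, 0.0, -1.675]
contact_force: [-0.6, 0.9, -0.2]
grip_width: 0.2
```

Request:
arm_command --pt "0 0.002 0 0" --pt "0 0.002 0 0" --pt "0 0 0 0"

```text
time: 10.9
tool_pos: [559.0, 224.1, 7.2]
tcp_rot: [-1.571, -0.0, -1.674]
contact_force: [0.6, 0.1, 0.2]
grip_width: 0.6
```

Request:
arm_command --pt "0 0.002 0 0" --pt "0 0.001 0 0" --pt "0 0 0 0"

```text
time: 11.2
tool_pos: [559.0, 224.2, 4.2]
tcp_rot: [-1.571, -0.0, -1.674]
contact_force: [0.0, -0.3, -0.7]
grip_width: 0.4
```

Request:
arm_command --pt "0 0.002 0 0" --pt "0 0.001 0 0" --pt "0 0 0 0"

```text
time: 11.5
tool_pos: [559.0, 224.2, 1.2]
tcp_rot: [-1.571, -0.0, -1.674]
contact_force: [0.0, -0.4, -0.3]
grip_width: 0.3
```

Request:
arm_command --pt "0 0.001 0 0" --pt "0 0.001 0 0" --pt "0 0 0 0"

```text
time: 11.8
tool_pos: [559.1, 224.2, -0.7]
tcp_rot: [-1.571, 0.0, -1.674]
contact_force: [0.6, -0.6, 0.4]
grip_width: 0.5
```

Request:
arm_command --pt "0 0.002 0 0" --pt "0 0.001 0 0" --pt "0 0 0 0"

```text
time: 12.1
tool_pos: [559.0, 224.2, -3.8]
tcp_rot: [-1.571, -0.0, -1.674]
contact_force: [0.3, -0.2, 0.0]
grip_width: 0.3
```

Request:
arm_command --pt "0 0.002 0 0" --pt "0 0.001 0 0" --pt "0 0 0 0"

```text
time: 12.4
tool_pos: [559.0, 224.2, -6.8]
tcp_rot: [-1.571, -0.0, -1.674]
contact_force: [0.4, -1.2, -0.1]
grip_width: 0.3
```

Request:
arm_command --pt "0 0.001 0 0" --pt "0 0.001 0 0" --pt "0 0 0 0"

```text
time: 12.7
tool_pos: [559.0, 224.2, -8.7]
tcp_rot: [-1.571, -0.0, -1.674]
contact_force: [-0.0, -0.4, 0.5]
grip_width: 0.3
```

Request:
arm_command --pt "0 0.001 0 0" --pt "0 0.001 0 0" --pt "0 0 0 0"

```text
time: 13.0
tool_pos: [559.0, 224.2, -10.7]
tcp_rot: [-1.571, -0.0, -1.674]
contact_force: [0.5, -0.3, -0.7]
grip_width: 0.4
```

Request:
arm_command --pt "0 0.001 0 0" --pt "0 0.001 0 0" --pt "0 0 0 0"

```text
time: 13.3
tool_pos: [559.0, 224.2, -12.7]
tcp_rot: [-1.571, -0.0, -1.674]
contact_force: [-0.1, -0.3, -0.1]
grip_width: 0.7
```

Request:
arm_command --pt "0 0.001 0 0" --pt "0 0.001 0 0" --pt "0 0 0 0"

```text
time: 13.6
tool_pos: [559.2, 224.2, -13.1]
tcp_rot: [-1.57, 0.0, -1.674]
contact_force: [-4.0, -1.1, 11.4]
grip_width: 0.6
```

Request:
arm_command --pt "0 0.001 0 0" --pt "0 0.001 0 0" --pt "0 0 0 0"

```text
time: 13.9
tool_pos: [559.3, 224.2, -13.2]
tcp_rot: [-1.57, 0.0, -1.674]
contact_force: [-9.5, -2.4, 26.2]
grip_width: 0.7
```

```bash
python3 - <<'E'
from h import *
st(); p=shot('wrist'); s=shot('side'); T=tool()
def mark(im,uv): cv2.drawMarker(im,tuple(int(round(a)) for a in uv),(255,0,255),cv2.MARKER_CROSS,4,1)
a=p['img'].copy(); b=s['img'].copy()
X=T[:3,3]; u,v=proj(s,X).astype(int); print(u,v)
mark(b,(u,v)); mark(a,proj(p,X))
a=cv2.resize(a[180:480,220:440],(440,600),interpolation=cv2.INTER_CUBIC); b=cv2.resize(b[v-70:v+30,u-30:u+30],(360,600),interpolation=cv2.INTER_CUBIC)
cv2.imwrite('pics/d3.png',np.hstack([a,b])[:,:,::-1])
E
```

```text
t 13.9 [559.3 224.2 -13.2] yaw -95.9 F [-9.5 -2.4 26.2] g 0.7 q6 0.36
276 292
```

View pics/d3.png

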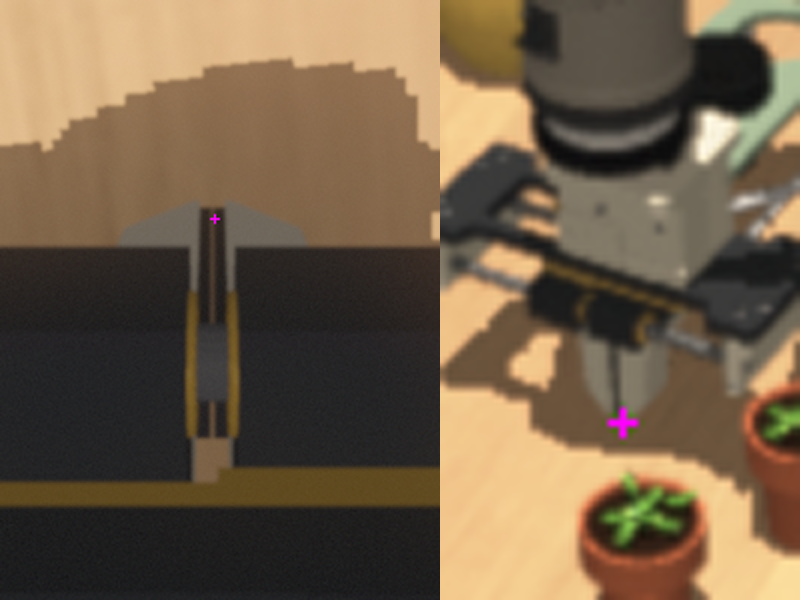

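Contact came at a TCP reading of −13 mm. So the real fingertip is 13 mm above the reported TCP, where the text says 8 mm below it. From here on I'll use tip z = reading + 13, and retry the black pot.

Request:
arm_command --pt "0 -0.037 0 0" --pt "0 -0.04 0 0" --pt "0 -0.04 0 0" --pt "0 -0.04 0 0" --pt "0 -0.01 0 0" --claw 0

```text
time: 14.5
tool_pos: [561.4, 224.8, 155.7]
tcp_rot: [-1.563, 0.003, -1.674]
contact_force: [0.6, 0.8, 0.6]
grip_width: 35.7
```

Request:
arm_command --pt "0.037 0 0.01 0" --pt "0.037 0 0.01 0" --pt "0.037 0 0.011 0" --pt "0.038 0 0.011 0" --pt "0.038 0 0.01 0"

```text
time: 15.0
tool_pos: [591.3, 31.3, 149.7]
tcp_rot: [-1.572, 0.0, -1.674]
contact_force: [-0.1, 0.2, -0.6]
grip_width: 75.9
```

Request:
arm_command --pt "0 0 0 0" --pt "0 0.035 0 0" --pt "0 0.03 0 0" --pt "0 0 0 0" --pt "0 0 0 0"

```text
time: 15.5
tool_pos: [591.3, 33.3, 85.3]
tcp_rot: [-1.572, 0.0, -1.674]
contact_force: [0.8, -0.3, 0.2]
grip_width: 91.7
```

```bash
python3 - <<'E'
from h import *
st(); plan((591.5,39,53,-96))
E
```

```text
t 15.5 [591.3  33.3  85.3] yaw -95.9 F [ 0.8 -0.3  0.2] g 91.7 q6 0.03
[[-0.006, 0.032, 0.0, np.float64(0.1)]]
```

Request:
arm_command --pt "-0.006 0.02 0 0" --pt "0 0.012 0 0" --pt "0 0 0 0"

```text
time: 15.8
tool_pos: [591.5, 39.1, 52.9]
tcp_rot: [-1.572, -0.0, -1.674]
contact_force: [-0.1, -1.2, 0.9]
grip_width: 92.1
```

Request:
arm_command --pt "0 0 0 0" --pt "0 0 0 0" --pt "0 0 0 0" --pt "0 0 0 0" --pt "0 0 0 0" --claw 255

```text
time: 16.3
tool_pos: [592.3, 38.7, 53.8]
tcp_rot: [-1.57, 0.0, -1.675]
contact_force: [-1.0, -0.7, 2.4]
grip_width: 57.1
```

Request:
arm_command --pt "0 0 0 0" --pt "0 0 0 0" --pt "0 0 0 0"

```text
time: 16.6
tool_pos: [592.3, 38.7, 53.7]
tcp_rot: [-1.57, 0.0, -1.674]
contact_force: [-0.8, 0.3, 3.4]
grip_width: 57.5
```

Gripped, with the width holding at 57.5 mm. Next I'll lift it and set it down at about (560,225).

Request:
arm_command --pt "0 -0.015 0 0" --pt "0 -0.025 0 0" --pt "0 -0.03 0 0" --pt "0 -0.03 0 0" --pt "-0.036 0 -0.01 0"

```text
time: 17.1
tool_pos: [589.2, 72.7, 157.6]
tcp_rot: [-1.562, -0.0, -1.679]
contact_force: [1.3, 0.4, 0.2]
grip_width: 57.4
```

Request:
arm_command --pt "-0.037 0 -0.01 0" --pt "-0.036 0 -0.011 0" --pt "-0.036 0 -0.01 0" --pt "-0.037 0 -0.01 0" --pt "0 0.02 0 0"

```text
time: 17.6
tool_pos: [560.5, 230.2, 135.4]
tcp_rot: [-1.566, 0.004, -1.67]
contact_force: [0.8, -0.7, -0.6]
grip_width: 57.4
```

Request:
arm_command --pt "0 0.035 0 0" --pt "0 0.035 0 0" --pt "0 0.02 0 0" --pt "0 0.005 0 0" --pt "0 0 0 0"

```text
time: 18.1
tool_pos: [559.6, 225.0, 37.8]
tcp_rot: [-1.573, -0.001, -1.674]
contact_force: [0.7, -0.4, -0.1]
grip_width: 57.1
```

Request:
arm_command --pt "0 0.002 0 0" --pt "0 0 0 0"

```text
time: 18.3
tool_pos: [560.9, 225.2, 37.1]
tcp_rot: [-1.569, 0.001, -1.674]
contact_force: [1.2, -0.5, -0.4]
grip_width: 56.8
```

Request:
arm_command --pt "0 0.002 0 0" --pt "0 0 0 0"

```text
time: 18.5
tool_pos: [561.0, 225.3, 35.8]
tcp_rot: [-1.569, 0.001, -1.674]
contact_force: [-0.2, -0.5, 4.1]
grip_width: 57.5
```

Request:
arm_command --pt "0 0 0 0" --pt "0 0 0 0" --pt "0 0 0 0" --pt "0 0 0 0" --claw 0

```text
time: 18.9
tool_pos: [560.2, 225.1, 34.3]
tcp_rot: [-1.571, 0.0, -1.674]
contact_force: [-0.6, -0.6, -0.4]
grip_width: 84.7
```

Request:
arm_command --pt "0 -0.03 0 0" --pt "0 -0.04 0 0" --pt "0 -0.04 0 0" --pt "0 -0.04 0 0" --pt "0 -0.02 0 0"

```text
time: 19.4
tool_pos: [561.4, 225.4, 208.5]
tcp_rot: [-1.566, 0.002, -1.674]
contact_force: [0.8, -0.3, -0.1]
grip_width: 91.6
```

```bash
python3 - <<'E'
from h import *
st(); p=shot('wrist'); print(find(p,'black_pot_mid')); plan((450,300,220,-96))
E
```

```text
t 19.4 [561.4 225.4 208.5] yaw -95.9 F [ 0.8 -0.3 -0.1] g 91.6 q6 0.36
[(0.6, [560.0, 224.0, 37.0])]
[[-0.016, -0.003, -0.03, np.float64(0.0)], [-0.015, -0.003, -0.029, np.float64(0.0)], [-0.016, -0.003, -0.03, np.float64(0.0)], [-0.015, -0.003, -0.03, np.float64(0.1)]]
```

Request:
arm_command --pt "-0.016 -0.003 -0.03 0" --pt "-0.015 -0.003 -0.029 0" --pt "-0.016 -0.003 -0.03 0" --pt "-0.015 -0.003 -0.03 0" --pt "0 0 0 0"

```text
time: 20.0
tool_pos: [444.8, 300.7, 215.5]
tcp_rot: [-1.574, -0.0, -1.671]
contact_force: [0.1, -0.8, -0.4]
grip_width: 91.7
```

Request:
arm_command --pt "0 0 0 0"

```text
time: 20.1
tool_pos: [447.7, 299.2, 215.5]
tcp_rot: [-1.572, -0.001, -1.673]
contact_force: [0.3, -0.1, 0.5]
grip_width: 91.6
```

```bash
python3 - <<'E'
from h import *
st(); p=shot('wrist'); save(p,'w4.png'); np.savez('w4',K=p['camera_matrix'],c2w=p['c2w'])
print(find(p,'pot_1_mid'))
for X in [(447,433,64),(483,358,64),(441,267,64)]: print(proj(p,X))
for d in vision.regions_of(p,'pot_1_mid'):
    ys,xs=np.nonzero(d['mask']); (cx,cy),r=cv2.minEnclosingCircle(np.c_[xs,ys].astype(np.float32)); print(d['confidence'],cx,cy,r,back(p,cx,cy,60).round(0))
E
```

```text
t 20.1 [447.7 299.2 215.5] yaw -95.8 F [ 0.3 -0.1  0.5] g 91.6 q6 0.55
[(0.63, [447.0, 426.0, 60.0])]
[306.17995791  18.59832577]
[366.54680511 124.77862269]
[322.82770133 246.38441444]
0.65 305.7928466796875 23.049779891967773 44.62160110473633 [446. 431.  60.]
```

View pics/w4.png

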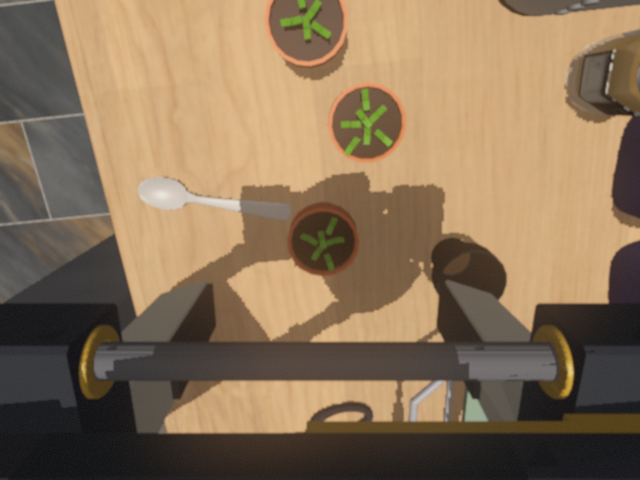

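The herb pots sit at (307,24), (367,122) and (323,240), each within 6 px of the top-camera prediction. The black pot is upright at (468,270). I'll grasp pot 3 now.

```bash
python3 - <<'E'
from h import *
f=np.load('w4.npz'); p=dict(camera_matrix=f['K'],c2w=f['c2w'])
for uv in [(307,24),(367,122),(323,240)]: print(back(p,*uv,64).round(0))
st(); plan((441,269,60,-96,40),(441,269,35,-96,15))
E
```

```text
[447. 430.  64.]
[483. 360.  64.]
[442. 272.  64.]
t 20.2 [448.9 298.4 215.6] yaw -96.0 F [-0.3 -0.4 -0.2] g 92.1 q6 0.55
[[0.008, 0.039, -0.001, np.float64(0.0)], [0.007, 0.039, -0.001, np.float64(0.0)], [0.008, 0.039, -0.002, np.float64(0.0)], [0.007, 0.039, -0.001, np.float64(0.0)], [0.0, 0.012, 0.0, np.float64(0.0)]]
[[0.0, 0.013, 0.0, np.float64(0.0)]]
```

Request:
arm_command --pt "0.007 0.039 -0.001 0" --pt "0.007 0.039 -0.001 0" --pt "0.007 0.039 -0.002 0" --pt "0.007 0.039 -0.001 0" --pt "0 0.014 0 0"

```text
time: 20.75
tool_pos: [438.5, 269.2, 42.3]
tcp_rot: [-1.577, -0.004, -1.676]
contact_force: [0.0, -0.5, 0.5]
grip_width: 91.5
```

Request:
arm_command --pt "0 0.01 0 0" --pt "0 0 0 0"

```text
time: 20.95
tool_pos: [440.4, 271.1, 35.2]
tcp_rot: [-1.573, -0.001, -1.676]
contact_force: [-0.5, 0.4, 0.2]
grip_width: 91.8
```

Request:
arm_command --pt "0 0 0 0" --pt "0 0 0 0" --pt "0 0 0 0" --pt "0 0 0 0" --pt "0 0 0 0" --claw 255

```text
time: 21.45
tool_pos: [440.9, 272.0, 37.0]
tcp_rot: [-1.569, 0.001, -1.674]
contact_force: [-0.2, -0.4, 1.2]
grip_width: 57.0
```

Request:
arm_command --pt "0 0 0 0" --pt "0 0 0 0" --pt "0 0 0 0"

```text
time: 21.75
tool_pos: [440.9, 271.9, 36.9]
tcp_rot: [-1.57, 0.001, -1.674]
contact_force: [1.0, -0.8, 4.0]
grip_width: 57.4
```

```bash
python3 - <<'E'
from h import *
p=shot('top'); 
print(find(p,'rack'),find(p,'hole_a'))
for d in vision.regions_of(p,'rack')[:2]:
    m=d['mask']; ys,xs=np.nonzero(m); print(round(d['confidence'],2),m.sum(),xs.mean().round(1),ys.mean().round(1), xs.min(),xs.max(),ys.min(),ys.max())
c=p['img'][160:270,280:410]; cv2.imwrite('pics/r5.png',cv2.resize(c,None,fx=5,fy=5,interpolation=cv2.INTER_CUBIC)[:,:,::-1])
st(); x,y,z=tool()[:3,3]; plan((x,y,z+105,-96,30),(585,-25,z+105,-96,40),(585,-25,z+25,-96))
E
```

```text
[(0.82, [572.0, 38.0, 63.0]), (0.73, [265.0, -332.0, 43.0]), (0.46, [415.0, 22.0, 12.0])] [(0.8, [264.0, -332.0, 42.0]), (0.73, [574.0, 40.0, 56.0])]
0.97 1496 346.1 207.1 309 381 189 234
0.86 597 472.3 308.2 448 497 298 318
t 21.9 [440.9 271.9  36.9] yaw -95.9 F [0.5 0.2 5.9] g 57.1 q6 0.51
[[0.0, -0.026, 0.0, np.float64(0.0)], [0.0, -0.027, 0.0, np.float64(0.0)], [0.0, -0.026, 0.0, np.float64(0.0)], [0.0, -0.026, 0.0, np.float64(0.1)], [0.031, 0.0, 0.019, np.float64(-0.0)]]
[[0.031, 0.0, 0.02, np.float64(-0.0)], [0.031, 0.0, 0.019, np.float64(-0.0)], [0.032, 0.0, 0.02, np.float64(-0.0)], [0.031, 0.0, 0.019, np.float64(-0.0)], [0.031, 0.0, 0.019, np.float64(-0.0)]]
[[0.031, 0.0, 0.02, np.float64(-0.0)], [0.031, 0.0, 0.019, np.float64(-0.0)], [0.031, 0.0, 0.02, np.float64(-0.0)], [0.0, 0.027, 0.0, np.float64(-0.0)], [0.0, 0.026, 0.0, np.float64(-0.0)]]
[[0.0, 0.027, 0.0, np.float64(-0.0)]]
```

Request:
arm_command --pt "0 -0.02 0 0" --pt "0 -0.025 0 0" --pt "0 -0.03 0 0" --pt "0 -0.03 0 0" --pt "0.031 0 0.019 0"

```text
time: 22.45
tool_pos: [456.7, 241.8, 144.9]
tcp_rot: [-1.566, 0.004, -1.67]
contact_force: [0.4, -0.5, -1.3]
grip_width: 57.1
```

Request:
arm_command --pt "0.031 0 0.02 0" --pt "0.031 0 0.019 0" --pt "0.032 0 0.02 0" --pt "0.031 0 0.019 0" --pt "0.031 0 0.019 0"

```text
time: 22.95
tool_pos: [536.2, 72.4, 140.7]
tcp_rot: [-1.573, 0.0, -1.674]
contact_force: [0.3, 0.1, -1.3]
grip_width: 57.4
```

Request:
arm_command --pt "0.031 0 0.02 0" --pt "0.031 0 0.019 0" --pt "0.031 0 0.02 0" --pt "0 0 0 0" --pt "0 0 0 0"

```text
time: 23.45
tool_pos: [584.8, -25.3, 140.3]
tcp_rot: [-1.573, 0.001, -1.676]
contact_force: [0.2, -0.4, -1.8]
grip_width: 56.9
```

```bash
python3 - <<'E'
from h import *
st(); p=shot('wrist'); save(p,'w6.png'); np.savez('w6',K=p['camera_matrix'],c2w=p['c2w'])
print(find(p,'pot_1_mid'),find(p,'hole_a'))
E
```

```text
t 23.4 [584.8 -25.3 140.3] yaw -96.0 F [ 0.2 -0.4 -1.8] g 56.9 q6 -0.07
[] [(0.57, [575.0, 50.0, 66.0])]
```

View pics/w6.png

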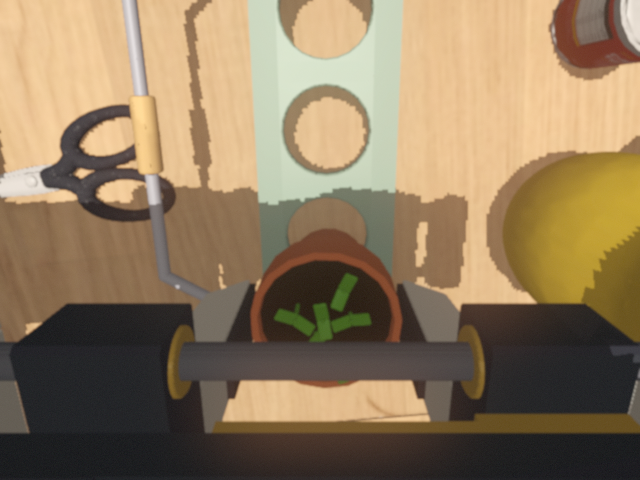

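The pot is held centred at u≈327, in line with the row of holes. I'll lower it into hole a.

Request:
arm_command --pt "0.002 0.02 0 0" --pt "0 0.02 0 0" --pt "0 0.015 0 0" --pt "0 0.01 0 0" --pt "0 0 0 0"

```text
time: 24.1
tool_pos: [584.2, -25.8, 75.2]
tcp_rot: [-1.574, 0.0, -1.673]
contact_force: [-0.2, -1.5, 0.1]
grip_width: 57.7
```

Request:
arm_command --pt "0 0.008 0 0" --pt "0 0.006 0 0" --pt "0 0.003 0 0" --pt "0 0.001 0 0" --pt "0 0 0 0"

```text
time: 24.6
tool_pos: [585.4, -26.9, 58.4]
tcp_rot: [-1.571, 0.0, -1.674]
contact_force: [-0.8, 0.1, -1.8]
grip_width: 57.2
```

Request:
arm_command --pt "0 0.002 0 0" --pt "0 0.001 0 0" --pt "0 0 0 0"

```text
time: 24.9
tool_pos: [585.2, -26.9, 55.3]
tcp_rot: [-1.571, 0.0, -1.674]
contact_force: [0.0, -0.5, -1.1]
grip_width: 57.3
```

Request:
arm_command --pt "0 0 0 0" --pt "0 0 0 0" --pt "0 0 0 0" --pt "0 0 0 0" --pt "0 0 0 0" --claw 0

```text
time: 25.4
tool_pos: [585.4, -26.9, 55.5]
tcp_rot: [-1.571, 0.0, -1.674]
contact_force: [-0.8, 0.4, 0.0]
grip_width: 90.4
```

Request:
arm_command --pt "0 -0.03 0 0" --pt "0 -0.04 0 0" --pt "0 -0.035 0 0" --pt "0 0 0 0"

```text
time: 25.8
tool_pos: [588.2, -27.3, 165.9]
tcp_rot: [-1.561, -0.001, -1.674]
contact_force: [0.0, -0.1, 0.6]
grip_width: 91.5
```

```bash
python3 - <<'E'
from h import *
st(); x,y,z=tool()[:3,3]; plan((483,359,160,-96),(483,359,60,-96),(483,359,35,-96,15))
E
```

```text
t 25.8 [588.2 -27.3 165.9] yaw -95.9 F [ 0.  -0.1  0.6] g 91.5 q6 -0.07
[[-0.034, 0.001, -0.013, np.float64(0.0)], [-0.034, 0.0, -0.013, np.float64(0.0)], [-0.034, 0.001, -0.013, np.float64(0.0)], [-0.034, 0.0, -0.014, np.float64(0.0)], [-0.034, 0.001, -0.013, np.float64(0.0)]]
[[-0.034, 0.0, -0.013, np.float64(0.0)], [-0.034, 0.001, -0.013, np.float64(0.0)], [-0.034, 0.0, -0.013, np.float64(0.1)], [-0.033, 0.001, -0.013, np.float64(-0.0)], [-0.034, 0.0, -0.014, np.float64(-0.0)]]
[[-0.034, 0.001, -0.013, np.float64(-0.0)], [0.0, 0.033, 0.0, np.float64(-0.0)], [0.0, 0.034, 0.0, np.float64(-0.0)], [0.0, 0.033, 0.0, np.float64(-0.0)], [0.0, 0.012, 0.0, np.float64(-0.0)]]
[[0.0, 0.013, 0.0, np.float64(-0.0)]]
```

Request:
arm_command --pt "-0.034 0 -0.013 0" --pt "-0.034 0 -0.013 0" --pt "-0.034 0 -0.013 0" --pt "-0.034 0 -0.013 0" --pt "-0.034 0 -0.013 0"

```text
time: 26.3
tool_pos: [537.4, 150.2, 159.7]
tcp_rot: [-1.572, -0.0, -1.675]
contact_force: [-0.0, 0.7, -0.3]
grip_width: 91.5
```

Request:
arm_command --pt "-0.034 0 -0.013 0" --pt "-0.034 0 -0.013 0" --pt "-0.034 0 -0.013 0" --pt "-0.034 0 -0.013 0" --pt "-0.034 0 -0.012 0"

```text
time: 26.8
tool_pos: [491.2, 325.9, 159.7]
tcp_rot: [-1.572, -0.0, -1.674]
contact_force: [-0.4, -0.1, -0.2]
grip_width: 91.6
```

Request:
arm_command --pt "-0.034 0 -0.013 0" --pt "0 0.03 0 0" --pt "0 0.03 0 0" --pt "0 0 0 0" --pt "0 0 0 0"

```text
time: 27.3
tool_pos: [482.6, 359.6, 100.2]
tcp_rot: [-1.572, -0.001, -1.675]
contact_force: [0.5, 0.2, 0.8]
grip_width: 92.0
```

```bash
python3 - <<'E'
from h import *
st(); p=shot('wrist')
for d in vision.regions_of(p,'pot_1_mid'):
    ys,xs=np.nonzero(d['mask']); print(d['confidence'],xs.min(),xs.max(),ys.min(),ys.max())
print([proj(p,X).round(0) for X in [(483,359,64),(447,432,64)]])
plan((483,359,35,-96,30))
E
```

```text
t 27.3 [482.6 359.6 100.2] yaw -95.9 F [0.5 0.2 0.8] g 92.0 q6 0.62
0.9 175 298 59 185
[array([328., 261.]), array([237., 125.])]
[[0.0, 0.022, 0.0, np.float64(0.0)], [0.001, 0.023, 0.0, np.float64(0.0)], [0.0, 0.022, -0.001, np.float64(0.0)]]
```

Request:
arm_command --pt "0 0.03 0 0" --pt "0 0.025 0 0" --pt "0 0.01 0 0" --pt "0 0 0 0"

```text
time: 27.8
tool_pos: [482.7, 359.6, 35.3]
tcp_rot: [-1.572, -0.0, -1.675]
contact_force: [0.2, -0.6, 0.2]
grip_width: 91.6
```

Request:
arm_command --pt "0 0 0 0" --pt "0 0 0 0" --pt "0 0 0 0" --pt "0 0 0 0" --pt "0 0 0 0" --claw 255

```text
time: 28.3
tool_pos: [483.1, 360.0, 35.9]
tcp_rot: [-1.57, 0.001, -1.674]
contact_force: [-0.9, -0.3, 1.9]
grip_width: 56.9
```

Request:
arm_command --pt "0 0 0 0" --pt "0 0 0 0" --pt "0 0 0 0"

```text
time: 28.6
tool_pos: [483.1, 360.0, 35.9]
tcp_rot: [-1.57, 0.001, -1.674]
contact_force: [0.7, 0.2, 3.9]
grip_width: 57.1
```

```bash
python3 - <<'E'
from h import *
p=shot('top'); 
for d in vision.regions_of(p,'rack')[:2]:
    m=d['mask']; ys,xs=np.nonzero(m); print(round(d['confidence'],2),m.sum(),xs.min(),xs.max(),ys.min(),ys.max())
st(); x,y,z=tool()[:3,3]; plan((x,y,z+105,-96,30),(591,38,z+105,-96,40))
E
```

```text
0.65 1468 309 381 189 235
0.63 757 448 498 298 319
t 28.7 [483.1 360.   35.9] yaw -95.9 F [ 0.3 -0.7  4.6] g 57.2 q6 0.62
[[0.0, -0.026, 0.0, np.float64(0.0)], [0.0, -0.027, 0.0, np.float64(0.0)], [0.0, -0.026, 0.0, np.float64(0.0)], [0.0, -0.026, 0.0, np.float64(0.1)], [0.034, 0.0, 0.016, np.float64(-0.0)]]
[[0.035, 0.0, 0.015, np.float64(-0.0)], [0.034, 0.0, 0.016, np.float64(-0.0)], [0.034, 0.0, 0.016, np.float64(-0.0)], [0.035, 0.0, 0.015, np.float64(-0.0)], [0.034, 0.0, 0.016, np.float64(-0.0)]]
[[0.034, 0.0, 0.016, np.float64(-0.0)], [0.035, 0.0, 0.015, np.float64(-0.0)], [0.034, 0.0, 0.016, np.float64(-0.0)]]
```

Pot 2 is gripped and the rack hasn't moved. It goes into the middle hole.

Request:
arm_command --pt "0 -0.02 0 0" --pt "0 -0.025 0 0" --pt "0 -0.03 0 0" --pt "0 -0.03 0 0" --pt "0.034 0 0.016 0"

```text
time: 29.2
tool_pos: [495.8, 328.1, 144.2]
tcp_rot: [-1.565, 0.005, -1.67]
contact_force: [1.2, -1.4, -1.3]
grip_width: 57.3
```

Request:
arm_command --pt "0.035 0 0.015 0" --pt "0.034 0 0.016 0" --pt "0.034 0 0.016 0" --pt "0.035 0 0.015 0" --pt "0.034 0 0.016 0"

```text
time: 29.7
tool_pos: [554.4, 143.7, 139.6]
tcp_rot: [-1.573, -0.0, -1.674]
contact_force: [0.6, 0.6, -1.6]
grip_width: 57.3
```

Request:
arm_command --pt "0.034 0 0.016 0" --pt "0.035 0 0.015 0" --pt "0.034 0 0.016 0" --pt "0 0 0 0" --pt "0 0 0 0"

```text
time: 30.2
tool_pos: [590.4, 37.3, 139.4]
tcp_rot: [-1.573, 0.0, -1.676]
contact_force: [-0.2, 0.6, -1.2]
grip_width: 56.9
```

```bash
python3 - <<'E'
from h import *
st(); t=shot('top'); p=shot('wrist'); 
for n in ['rack']:
    m=vision.regions_of(t,n)[0]['mask']; ys,xs=np.nonzero(m); print(xs.min(),xs.max(),ys.min(),ys.max())
print([ (k,proj(p,X).round(0)) for k,X in dict(b=(591,38.5,62),c=(597.7,102.2,62)).items()])
# hole c centre in wrist: non-sage blob near prediction
hsv=cv2.cvtColor(p['img'],cv2.COLOR_RGB2HSV); g=cv2.inRange(hsv,(45,25,40),(100,140,255)); ys,xs=np.nonzero(g); print('sage u-range by row',[(r,np.nonzero(g[r])[0][[0,-1]].tolist()) for r in range(20,260,40) if g[r].any()])
m=vision.regions_of(p,'pot_1_mid')
for d in m: ys,xs=np.nonzero(d['mask']); print(round(d['confidence'],2),xs.min(),xs.max(),ys.min(),ys.max())
E
```

```text
t 30.2 [590.4  37.3 139.4] yaw -96.0 F [-0.2  0.6 -1.2] g 56.9 q6 0.04
448 501 297 319
[('b', array([328., 235.])), ('c', array([328., 128.]))]
sage u-range by row [(180, [267, 379])]
```

Request:
arm_command --pt "0 0.02 0 0" --pt "0 0.02 0 0" --pt "0 0.015 0 0" --pt "0 0.01 0 0" --pt "0 0 0 0"

```text
time: 30.9
tool_pos: [590.0, 38.7, 74.1]
tcp_rot: [-1.574, 0.0, -1.673]
contact_force: [0.0, -0.4, -0.8]
grip_width: 56.9
```

Request:
arm_command --pt "0 0.008 0 0" --pt "0 0.006 0 0" --pt "0 0.004 0 0" --pt "0 0.002 0 0" --pt "0 0 0 0"

```text
time: 31.4
tool_pos: [591.0, 37.9, 55.2]
tcp_rot: [-1.571, 0.0, -1.675]
contact_force: [-0.1, 0.1, -1.1]
grip_width: 57.3
```

```bash
python3 - <<'E'
from h import *
st()
E
```

```text
t 31.4 [591.   37.9  55.2] yaw -95.9 F [-0.1  0.1 -1.1] g 57.3 q6 0.04
```

Request:
arm_command --pt "0 0.001 0 0" --pt "0 0 0 0" --pt "0 0 0 0" --pt "0 0 0 0" --pt "0 0 0 0" --claw 0

```text
time: 31.9
tool_pos: [591.1, 37.9, 54.6]
tcp_rot: [-1.57, 0.0, -1.674]
contact_force: [0.1, 0.2, -0.3]
grip_width: 90.6
```

Request:
arm_command --pt "0 0 0 0" --pt "0 -0.03 0 0" --pt "0 -0.04 0 0" --pt "0 -0.036 0 0"

```text
time: 32.3
tool_pos: [590.9, 37.9, 161.8]
tcp_rot: [-1.571, 0.0, -1.674]
contact_force: [1.2, -0.3, -0.5]
grip_width: 91.7
```

```bash
python3 - <<'E'
from h import *
st(); plan((447,431,160,-96,38),(447,431,95,-96,33))
E
```

```text
t 32.3 [590.9  37.9 161.8] yaw -95.9 F [ 1.2 -0.3 -0.5] g 91.7 q6 0.04
[[-0.031, 0.0, -0.015, np.float64(0.0)], [-0.032, 0.0, -0.016, np.float64(0.0)], [-0.031, 0.0, -0.015, np.float64(0.0)], [-0.031, 0.001, -0.015, np.float64(0.0)], [-0.032, 0.0, -0.016, np.float64(0.0)]]
[[-0.031, 0.0, -0.015, np.float64(0.0)], [-0.031, 0.0, -0.015, np.float64(0.0)], [-0.032, 0.0, -0.016, np.float64(0.0)], [-0.031, 0.0, -0.015, np.float64(0.0)], [-0.031, 0.0, -0.015, np.float64(0.1)]]
[[-0.032, 0.001, -0.016, np.float64(-0.0)], [-0.031, 0.0, -0.015, np.float64(-0.0)], [0.0, 0.032, 0.0, np.float64(-0.0)], [0.0, 0.033, 0.0, np.float64(-0.0)]]
```

Request:
arm_command --pt "-0.031 0 -0.015 0" --pt "-0.032 0 -0.016 0" --pt "-0.031 0 -0.015 0" --pt "-0.031 0 -0.015 0" --pt "-0.032 0 -0.016 0"

```text
time: 32.8
tool_pos: [530.2, 203.1, 160.6]
tcp_rot: [-1.57, 0.0, -1.675]
contact_force: [0.7, 0.3, 0.6]
grip_width: 91.8
```

Request:
arm_command --pt "-0.031 0 -0.015 0" --pt "-0.031 0 -0.015 0" --pt "-0.032 0 -0.016 0" --pt "-0.031 0 -0.015 0" --pt "-0.031 0 -0.015 0"

```text
time: 33.3
tool_pos: [470.5, 366.4, 160.5]
tcp_rot: [-1.571, 0.0, -1.674]
contact_force: [0.7, 0.0, 0.5]
grip_width: 92.0
```

Request:
arm_command --pt "-0.032 0 -0.016 0" --pt "-0.031 0 -0.015 0" --pt "0 0.03 0 0" --pt "0 0.025 0 0" --pt "0 0 0 0"

```text
time: 33.8
tool_pos: [444.7, 429.7, 101.8]
tcp_rot: [-1.576, -0.005, -1.674]
contact_force: [-0.4, -0.3, 0.8]
grip_width: 91.7
```

```bash
python3 - <<'E'
from h import *
st(); plan((447,431,35,-96,30))
E
```

```text
t 33.8 [444.7 429.7 101.8] yaw -95.9 F [-0.4 -0.3  0.8] g 91.7 q6 0.75
[[-0.001, 0.022, 0.001, np.float64(0.0)], [0.0, 0.023, 0.0, np.float64(0.1)], [-0.001, 0.022, 0.001, np.float64(0.0)]]
```

Request:
arm_command --pt "0 0.025 0.001 0" --pt "0 0.025 0 0" --pt "0 0.017 0 0" --pt "0 0.004 0 0" --pt "0 0 0 0"

```text
time: 34.3
tool_pos: [448.4, 430.9, 35.1]
tcp_rot: [-1.57, 0.0, -1.675]
contact_force: [0.2, -0.2, 0.9]
grip_width: 91.6
```

Request:
arm_command --pt "0 0 0 0" --pt "0 0 0 0" --pt "0 0 0 0" --pt "0 0 0 0" --pt "0 0 0 0" --claw 255

```text
time: 34.8
tool_pos: [448.0, 430.9, 34.8]
tcp_rot: [-1.571, 0.0, -1.674]
contact_force: [-0.5, -0.4, 3.0]
grip_width: 57.6
```

Request:
arm_command --pt "0 0 0 0" --pt "0 0 0 0" --pt "0 0 0 0"

```text
time: 35.1
tool_pos: [447.9, 431.0, 34.7]
tcp_rot: [-1.571, 0.0, -1.674]
contact_force: [-1.1, -0.5, 3.3]
grip_width: 57.5
```

```bash
python3 - <<'E'
from h import *
p=shot('top'); 
for d in vision.regions_of(p,'rack')[:2]:
    m=d['mask']; ys,xs=np.nonzero(m); print(round(d['confidence'],2),m.sum(),xs.min(),xs.max(),ys.min(),ys.max())
print(find(p,'rack'))
c=p['img'][150:280,190:430]; cv2.imwrite('pics/r7.png',cv2.resize(c,None,fx=3.3,fy=3.3,interpolation=cv2.INTER_CUBIC)[:,:,::-1])
st(); x,y,z=tool()[:3,3]; plan((x,y,z+105,-96,30),(597.7,102,z+105,-96,38))
E
```

```text
0.57 843 447 499 297 320
0.56 1721 309 382 189 236
[(0.93, [566.0, 61.0, 62.0]), (0.77, [264.0, -331.0, 43.0])]
t 35.2 [448.  431.   34.7] yaw -95.9 F [-0.6 -0.3  4.4] g 57.2 q6 0.75
[[0.0, -0.026, 0.0, np.float64(0.0)], [0.0, -0.026, 0.0, np.float64(0.0)], [0.0, -0.027, 0.0, np.float64(0.0)], [0.0, -0.026, 0.0, np.float64(0.1)], [0.031, 0.0, 0.018, np.float64(-0.0)]]
[[0.031, 0.0, 0.019, np.float64(-0.0)], [0.031, 0.0, 0.018, np.float64(-0.0)], [0.032, 0.0, 0.018, np.float64(-0.0)], [0.031, 0.0, 0.019, np.float64(-0.0)], [0.031, 0.0, 0.018, np.float64(-0.0)]]
[[0.031, 0.0, 0.018, np.float64(-0.0)], [0.031, 0.0, 0.019, np.float64(-0.0)], [0.031, 0.0, 0.018, np.float64(-0.0)], [0.031, 0.0, 0.019, np.float64(-0.0)]]
```

View pics/r7.png

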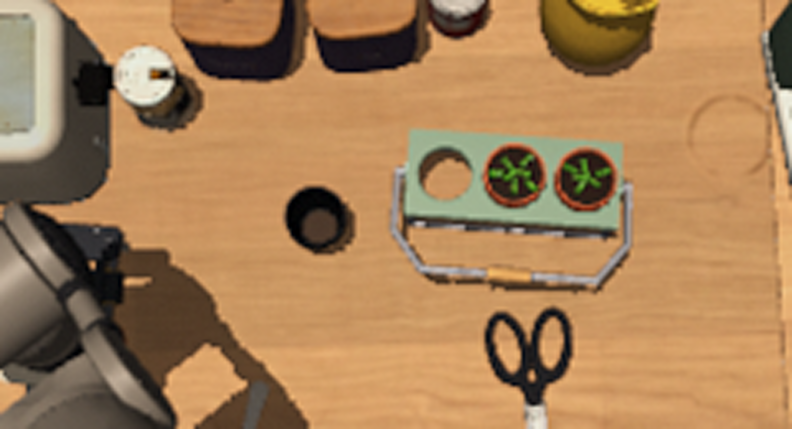

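The top view shows pots seated in the middle hole (515,175) and end hole (586,180). Hole c is free at (445,173), where it was before, and the black pot is upright at (317,218). Pot 1 goes into hole c.

Request:
arm_command --pt "0 -0.02 0 0" --pt "0 -0.025 0 0" --pt "0 -0.03 0 0" --pt "0 -0.03 0 0" --pt "0.031 0 0.018 0"

```text
time: 35.75
tool_pos: [463.2, 402.0, 143.5]
tcp_rot: [-1.565, 0.007, -1.67]
contact_force: [1.5, -0.3, -0.7]
grip_width: 57.2
```

Request:
arm_command --pt "0.031 0 0.019 0" --pt "0.031 0 0.018 0" --pt "0.032 0 0.018 0" --pt "0.031 0 0.019 0" --pt "0.031 0 0.018 0"

```text
time: 36.25
tool_pos: [538.2, 231.8, 138.8]
tcp_rot: [-1.572, -0.0, -1.674]
contact_force: [-0.9, -0.9, -2.0]
grip_width: 57.3
```

Request:
arm_command --pt "0.031 0 0.018 0" --pt "0.031 0 0.019 0" --pt "0.031 0 0.018 0" --pt "0.031 0 0.019 0" --pt "0 0 0 0"

```text
time: 36.75
tool_pos: [600.3, 98.0, 138.6]
tcp_rot: [-1.57, -0.001, -1.679]
contact_force: [-0.3, 0.6, -2.4]
grip_width: 57.5
```

Request:
arm_command --pt "0 0 0 0" --pt "0 0 0 0"

```text
time: 36.95
tool_pos: [598.1, 103.2, 138.9]
tcp_rot: [-1.572, 0.0, -1.674]
contact_force: [-0.2, -0.5, -1.3]
grip_width: 57.5
```

```bash
python3 - <<'E'
from h import *
st(); t=shot('top'); 
for d in vision.regions_of(t,'rack')[:3]:
    m=d['mask']; ys,xs=np.nonzero(m); print(xs.min(),xs.max(),ys.min(),ys.max())
E
```

```text
t 37.0 [598.1 103.2 138.9] yaw -95.9 F [-0.2 -0.5 -1.3] g 57.5 q6 0.15
448 500 298 319
340 381 191 235
```

Request:
arm_command --pt "0.001 0.02 0 0" --pt "0 0.02 0 0" --pt "0 0.015 0 0" --pt "0 0.01 0 0" --pt "0 0 0 0"

```text
time: 37.55
tool_pos: [597.6, 102.1, 73.1]
tcp_rot: [-1.573, -0.0, -1.673]
contact_force: [-0.6, 0.3, -0.7]
grip_width: 57.3
```

Request:
arm_command --pt "0 0.008 0 0" --pt "0 0.006 0 0" --pt "0 0.004 0 0" --pt "0 0.002 0 0" --pt "0 0 0 0"

```text
time: 38.05
tool_pos: [598.6, 101.4, 54.3]
tcp_rot: [-1.571, 0.0, -1.674]
contact_force: [0.3, -0.3, -1.2]
grip_width: 57.6
```

```bash
python3 - <<'E'
from h import *
st()
E
```

```text
t 38.0 [598.6 101.4  54.3] yaw -95.9 F [ 0.3 -0.3 -1.2] g 57.6 q6 0.15
```

Request:
arm_command --pt "0 0.001 0 0" --pt "0 0 0 0" --pt "0 0 0 0" --pt "0 0 0 0" --pt "0 0 0 0" --claw 0

```text
time: 38.55
tool_pos: [598.8, 101.4, 53.6]
tcp_rot: [-1.57, 0.0, -1.674]
contact_force: [-0.0, 0.5, -0.5]
grip_width: 90.3
```

Request:
arm_command --pt "0 0 0 0" --pt "0 -0.03 0 0" --pt "0 -0.04 0 0" --pt "0 -0.04 0 0" --pt "0 0 0 0"

```text
time: 39.05
tool_pos: [601.9, 101.7, 169.8]
tcp_rot: [-1.559, 0.002, -1.674]
contact_force: [0.3, 0.7, -0.5]
grip_width: 91.9
```

Request:
arm_command --pt "0.03 0 -0.032 0" --pt "0.03 0 -0.032 0" --pt "0 -0.02 -0.02 0" --pt "0 -0.02 0 0" --pt "0 0 0 0" --claw 172

```text
time: 39.55
tool_pos: [509.9, 50.2, 205.8]
tcp_rot: [-1.566, 0.0, -1.675]
contact_force: [-0.2, -0.5, -0.6]
grip_width: 56.6
```

Request:
arm_command --pt "0 0 0 0" --pt "0 0 0 0" --pt "0 0 0 0"

```text
time: 39.85
tool_pos: [508.6, 50.6, 202.2]
tcp_rot: [-1.573, -0.0, -1.674]
contact_force: [-0.3, -0.5, -0.7]
grip_width: 33.0
```

```bash
python3 - <<'E'
from h import *
st(); p=shot('wrist'); save(p,'w8.png'); np.savez('w8',K=p['camera_matrix'],c2w=p['c2w'])
print(find(p,'bail_crown'),find(p,'pot_1_mid'),proj(p,(497.5,48.3,83)))
E
```

```text
t 39.9 [508.6  50.6 202.2] yaw -95.9 F [-0.3 -0.5 -0.7] g 33.0 q6 0.05
[(0.56, [505.0, 88.0, 84.0])] [(0.95, [599.0, 102.0, 76.0])] [312.07647354 222.50951102]
```

View pics/w8.png

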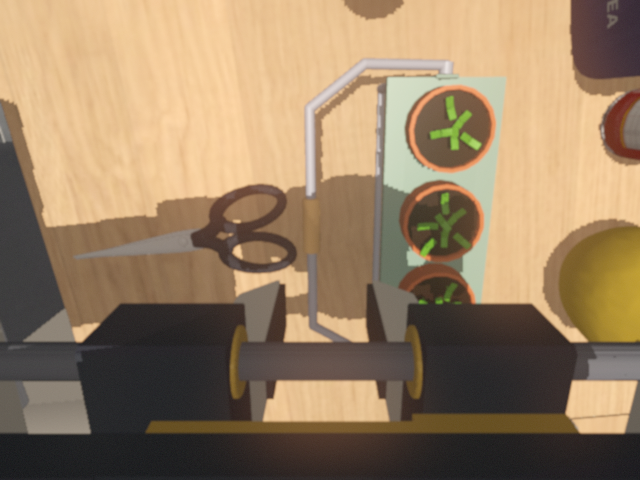

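All three pots are seated, and the grip at (312,224) matches the prediction. I'll lower the loosely caged fingers around it.

Request:
arm_command --pt "0.003 0.035 -0.011 0" --pt "0 0.035 0 0" --pt "0 0.035 0 0" --pt "0 0 0 0" --pt "0 0 0 0"

```text
time: 40.5
tool_pos: [497.8, 48.6, 98.7]
tcp_rot: [-1.572, 0.0, -1.674]
contact_force: [1.5, -0.1, 0.9]
grip_width: 29.5
```

Request:
arm_command --pt "0 0.02 0 0" --pt "0 0.015 0 0" --pt "0 0.01 0 0" --pt "0 0.006 0 0" --pt "0 0 0 0"

```text
time: 41.0
tool_pos: [498.0, 48.6, 47.7]
tcp_rot: [-1.57, 0.0, -1.674]
contact_force: [0.5, 0.2, 0.3]
grip_width: 29.6
```

```bash
python3 - <<'E'
from h import *
st()
O=np.array([591,38.5]); ex=np.array([.9945,-.1045]); w=[]
for i,f in enumerate(np.linspace(-1.3,0,8)): 
    xy=O+ex*(98*np.sin(f)+8.5); w.append((*xy,57+98*np.cos(f)-37+10*i/7,-96,10))
plan(*w)
E
```

```text
t 41.0 [498.   48.6  47.7] yaw -95.9 F [0.5 0.2 0.3] g 29.6 q6 0.05
[[0.0, 0.002, 0.008, np.float64(0.1)], [0.0, -0.009, 0.003, np.float64(-0.0)], [0.0, -0.01, 0.003, np.float64(-0.0)], [0.0, -0.008, 0.005, np.float64(-0.0)], [0.0, -0.009, 0.005, np.float64(-0.0)]]
[[0.0, -0.007, 0.006, np.float64(-0.0)], [0.0, -0.008, 0.006, np.float64(-0.0)], [0.0, -0.006, 0.007, np.float64(-0.0)], [0.0, -0.006, 0.007, np.float64(-0.0)], [0.0, -0.005, 0.008, np.float64(-0.0)]]
[[0.0, -0.005, 0.008, np.float64(-0.0)], [0.0, -0.003, 0.009, np.float64(-0.0)], [0.0, -0.003, 0.009, np.float64(-0.0)], [0.0, -0.002, 0.009, np.float64(-0.0)], [0.0, -0.001, 0.009, np.float64(-0.0)]]
```

Request:
arm_command --pt "0 0.001 0.008 0" --pt "0 -0.009 0.003 0" --pt "0 -0.01 0.003 0" --pt "0 -0.008 0.005 0" --pt "0 -0.009 0.005 0"

```text
time: 41.5
tool_pos: [521.7, 46.2, 83.6]
tcp_rot: [-1.571, 0.0, -1.674]
contact_force: [-2.4, 0.1, 0.1]
grip_width: 30.2
```

Request:
arm_command --pt "0 -0.007 0.006 0" --pt "0 -0.008 0.006 0" --pt "0 -0.006 0.007 0" --pt "0 -0.006 0.007 0" --pt "0 0 0 0"

```text
time: 42.0
tool_pos: [549.4, 43.1, 110.4]
tcp_rot: [-1.567, 0.0, -1.675]
contact_force: [-0.1, 0.4, -0.6]
grip_width: 30.3
```

```bash
python3 - <<'E'
from h import *
st(); t=shot('top'); s=shot('side')
for p in (t,s):
  print(find(p,'bail_crown'),find(p,'rack'))
a=t['img'][150:260,290:400]; b=s['img'][200:310,240:350]
cv2.imwrite('pics/b9.png',cv2.resize(np.hstack([a,b]),(800,400),interpolation=cv2.INTER_CUBIC)[:,:,::-1])
E
```

```text
t 42.0 [549.4  43.1 110.4] yaw -95.9 F [-0.1  0.4 -0.6] g 30.3 q6 0.04
[(0.64, [550.0, 122.0, 139.0])] [(0.82, [264.0, -333.0, 44.0]), (0.62, [564.0, 127.0, 64.0])]
[(0.37, [265.0, -318.0, 94.0])] [(0.69, [255.0, -319.0, 43.0]), (0.68, [557.0, 93.0, 59.0])]
```

View pics/b9.png

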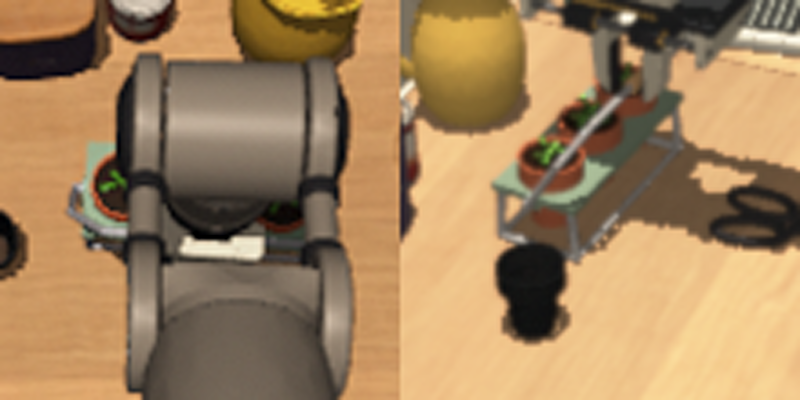

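The bail is rising between the fingers and the rack hasn't shifted. I'll continue to upright and then pinch the grip.

Request:
arm_command --pt "0 -0.005 0.008 0" --pt "0 -0.005 0.008 0" --pt "0 -0.003 0.009 0" --pt "0 -0.003 0.009 0" --pt "0 -0.002 0.009 0"

```text
time: 42.8
tool_pos: [591.4, 38.9, 127.9]
tcp_rot: [-1.57, 0.0, -1.674]
contact_force: [-0.2, 0.2, -0.1]
grip_width: 29.8
```

Request:
arm_command --pt "0 -0.001 0.007 0" --pt "0 0 0 0" --pt "0 0 0 0"

```text
time: 43.1
tool_pos: [597.0, 38.3, 128.1]
tcp_rot: [-1.571, 0.0, -1.674]
contact_force: [-0.5, -0.0, -0.8]
grip_width: 30.2
```

```bash
python3 - <<'E'
from h import *
st(); t=shot('top'); s=shot('side')
for p in (t,s):
  print(find(p,'bail_crown'),find(p,'rack'))
plan((591,38.5,123,-96))
E
```

```text
t 43.1 [597.   38.3 128.1] yaw -95.9 F [-0.5 -0.  -0.8] g 30.2 q6 0.04
[(0.7, [268.0, -324.0, 110.0]), (0.42, [597.0, 115.0, 152.0]), (0.26, [603.0, -328.0, 47.0])] [(0.64, [264.0, -331.0, 42.0]), (0.58, [592.0, 124.0, 65.0])]
[(0.47, [264.0, -277.0, 96.0])] [(0.73, [260.0, -312.0, 44.0]), (0.56, [562.0, 85.0, 59.0]), (0.53, [585.0, 43.0, 79.0])]
[[0.0, 0.005, -0.006, np.float64(0.1)]]
```

Request:
arm_command --pt "0 0.005 -0.007 0" --pt "0 0 0 0" --pt "0 0 0 0"

```text
time: 43.7
tool_pos: [589.7, 39.0, 123.2]
tcp_rot: [-1.571, 0.0, -1.674]
contact_force: [-0.1, 0.8, 0.3]
grip_width: 29.9
```

Request:
arm_command --pt "0 0 0 0" --pt "0 0 0 0" --pt "0 0 0 0" --pt "0 0 0 0" --pt "0 0 0 0" --claw 255

```text
time: 44.2
tool_pos: [590.3, 39.0, 123.5]
tcp_rot: [-1.57, 0.0, -1.674]
contact_force: [0.9, -0.4, -0.3]
grip_width: 11.7
```

Request:
arm_command --pt "0 0 0 0" --pt "0 0 0 0"

```text
time: 44.4
tool_pos: [590.3, 39.0, 123.5]
tcp_rot: [-1.57, 0.0, -1.674]
contact_force: [-0.2, -0.3, 0.5]
grip_width: 11.8
```

```bash
python3 - <<'E'
from h import *
st()
p=shot('top')
c=p['img'][130:270,415:515]; cv2.imwrite('pics/wt.png',cv2.resize(c,(570,600) if 0 else (430,600),interpolation=cv2.INTER_CUBIC)[:,:,::-1])
E
```

```text
t 44.4 [590.3  39.  123.5] yaw -95.9 F [-0.2 -0.3  0.5] g 11.8 q6 0.04
```

View pics/wt.png

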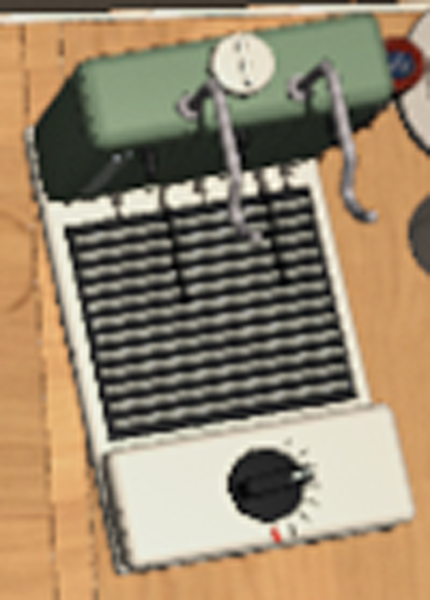

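The gripper holds the grip at 11.8 mm. The hook tips are at (258,240) and (372,217) in the crop. The dial is at (268,485) with its white line at about (305,475), roughly 100°.

```bash
python3 - <<'E'
from h import *
p=shot('top'); g=lambda u,v,z: back(p,415+u/4.3,130+v/4.285,z)
A=g(258,240,236);B=g(372,217,236);C=g(237,215,208);D=g(351,192,208)
print(A.round(1),B.round(1),C.round(1),D.round(1))
e=A-B; print('yaw tips',np.degrees(np.arctan2(-e[0],e[1])),np.linalg.norm(e)); e=C-D; print('yaw seats',np.degrees(np.arctan2(-e[0],e[1])),np.linalg.norm(e))
fl,fr=g(127,573,50),g(410,515,50); e=fl-fr; print('front',fl,fr,np.degrees(np.arctan2(-e[0],e[1])))
cl,cr=g(106,455,52),g(385,405,52); e=cl-cr; print('console back',np.degrees(np.arctan2(-e[0],e[1])))
print('dial',g(268,485,75).round(1), 'mid front',((fl+fr)/2).round(1))
s=shot('side'); print(find(s,'hook_seat'),find(s,'dial_grip'))
E
```

```text
[ 591.8 -298.5  236. ] [ 604.4 -370.4  236. ] [ 615.7 -296.5  208. ] [ 628.6 -370.3  208. ]
yaw tips 9.959561300853647 73.00727147530186
yaw seats 9.974392847391721 74.91041490676616
front [ 399.21070536 -256.40134411   50.        ] [ 434.92040775 -459.29487677   50.        ] 9.981949983404919
console back 8.618230207493829
dial [ 456.4 -351.4   75. ] mid front [ 417.1 -357.8   50. ]
[(0.73, [537.0, -333.0, 23.0]), (0.56, [567.0, 91.0, 60.0])] [(0.59, [453.0, -347.0, 60.0])]
```

Request:
arm_command --pt "0 -0.003 0 0" --pt "0 -0.006 0 0" --pt "0 -0.008 0 0" --pt "0 -0.01 0 0" --pt "0 -0.013 0 0"

```text
time: 45.15
tool_pos: [589.8, 39.0, 164.0]
tcp_rot: [-1.572, 0.0, -1.674]
contact_force: [0.5, -0.1, -7.3]
grip_width: 12.0
```

Request:
arm_command --pt "0 -0.015 0 0" --pt "0 -0.015 0 0" --pt "0 -0.015 0 0" --pt "0 -0.012 0 0" --pt "0 -0.008 0 0"

```text
time: 45.65
tool_pos: [590.5, 39.0, 230.2]
tcp_rot: [-1.569, 0.0, -1.674]
contact_force: [0.9, -0.2, -7.3]
grip_width: 12.0
```

```bash
python3 - <<'E'
from h import *
st(); p=shot('top'); print(find(p,'pot_1_mid'),find(p,'rack')); plan((512,-350,229,-80.3,24)); 
E
```

```text
t 45.6 [590.5  39.  230.2] yaw -95.9 F [ 0.9 -0.2 -7.3] g 12.0 q6 0.04
[(0.68, [599.0, 111.0, 182.0])] [(0.83, [266.0, -331.0, 40.0]), (0.77, [586.0, 121.0, 172.0]), (0.73, [608.0, -325.0, 48.0])]
[[0.023, 0.0, -0.002, np.float64(-0.9)], [0.023, 0.0, -0.003, np.float64(-0.9)], [0.024, 0.0, -0.003, np.float64(-1.0)], [0.023, 0.0, -0.003, np.float64(-0.9)], [0.023, 0.0, -0.004, np.float64(-0.9)]]
[[0.023, 0.0, -0.004, np.float64(-0.9)], [0.023, 0.0, -0.004, np.float64(-0.9)], [0.022, 0.0, -0.005, np.float64(-1.0)], [0.023, 0.0, -0.005, np.float64(-0.9)], [0.023, 0.0, -0.006, np.float64(-0.9)]]
[[0.022, 0.0, -0.006, np.float64(-0.9)], [0.023, 0.0, -0.006, np.float64(-0.9)], [0.022, 0.0, -0.007, np.float64(-1.0)], [0.023, 0.0, -0.007, np.float64(-0.9)], [0.022, 0.0, -0.007, np.float64(-0.9)]]
[[0.022, 0.0, -0.008, np.float64(-0.9)], [0.022, 0.0, -0.008, np.float64(-0.9)]]
```

Lifted with 7.3 N of weight, which fits the rack plus three pots. I'll carry it round to a point in front of the waterer.

Request:
arm_command --pt "0.006 0 0 0" --pt "0.012 0 -0.001 -0.9" --pt "0.018 0 -0.003 -0.9" --pt "0.023 0 -0.003 -0.9" --pt "0.023 0 -0.004 -0.9"

```text
time: 46.3
tool_pos: [572.1, -42.9, 227.4]
tcp_rot: [-1.573, 0.0, -1.61]
contact_force: [0.4, -0.1, -6.8]
grip_width: 12.0
```

Request:
arm_command --pt "0.023 0 -0.004 -0.9" --pt "0.023 0 -0.004 -0.9" --pt "0.023 0 -0.005 -0.9" --pt "0.023 0 -0.005 -0.9" --pt "0.023 0 -0.006 -0.9"

```text
time: 46.8
tool_pos: [546.9, -157.9, 227.5]
tcp_rot: [-1.572, 0.001, -1.533]
contact_force: [-0.2, 0.3, -7.6]
grip_width: 12.0
```

Request:
arm_command --pt "0.023 0 -0.006 -0.9" --pt "0.023 0 -0.006 -0.9" --pt "0.023 0 -0.007 -0.9" --pt "0.023 0 -0.007 -0.9" --pt "0.023 0 -0.007 -0.9"

```text
time: 47.3
tool_pos: [521.8, -274.9, 227.4]
tcp_rot: [-1.572, 0.001, -1.454]
contact_force: [0.3, 0.5, -7.6]
grip_width: 11.7
```

Request:
arm_command --pt "0.023 0 -0.008 -1" --pt "0.02 0 -0.008 -1" --pt "0.014 0 -0.006 -1" --pt "0.007 0 -0.003 0" --pt "0 0 0 0"

```text
time: 47.8
tool_pos: [505.9, -341.4, 227.5]
tcp_rot: [-1.572, 0.001, -1.404]
contact_force: [0.1, 0.2, -6.8]
grip_width: 11.7
```

```bash
python3 - <<'E'
from h import *
st(); p=shot('wrist'); save(p,'w10.png')
print(find(p,'hook_seat'),proj(p,(620.5,-332,208)),proj(p,(598,-298,236)),proj(p,(604,-370,236))); plan((512,-350,229,-80.3,15)); 
E
```

```text
t 47.8 [ 505.9 -341.4  227.5] yaw -80.5 F [ 0.1  0.2 -6.8] g 11.7 q6 -0.89
[(0.57, [666.0, -319.0, 50.0]), (0.22, [504.0, -277.0, 181.0])] [561.72773529 290.91159964] [572.4840225  235.66241483] [531.99023209 387.92217621]
[[0.011, -0.001, 0.004, np.float64(-0.1)]]
```

View pics/w10.png

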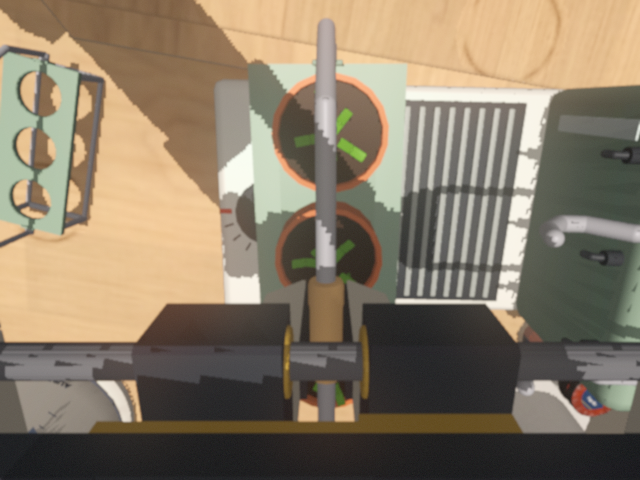

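The left hook tip is at (555,235), and the rack's edges are parallel to the grate, so the yaw is right.

```bash
python3 - <<'E'
from h import *
p=shot('wrist'); st()
for b in (0,10,21):
    q=dict(p); q['c2w']=p['c2w'].copy(); q['c2w'][2,3]+=b
    X=back(q,555,235,236); w=np.radians(9.7); ex=np.array([np.cos(w),np.sin(w)]); ey=np.array([-ex[1],ex[0]])
    print(b,X.round(1),'seat mid',(X[:2]+21*ex-37*ey).round(1))
E
```

```text
t 48.0 [ 506.7 -339.6  228.1] yaw -80.3 F [ 1.2  0.4 -7.1] g 12.2 q6 -0.89
0 [ 591.9 -297.3  236. ] seat mid [ 618.8 -330.3]
10 [ 598.  -299.5  236. ] seat mid [ 624.9 -332.4]
21 [ 604.7 -301.9  236. ] seat mid [ 631.6 -334.8]
```

Request:
arm_command --pt "0.003 -0.001 0.006 0" --pt "0.003 0 0.012 0" --pt "0.003 0 0.016 0" --pt "0.001 0 0.018 0" --pt "0 0 0.018 0"

```text
time: 48.45
tool_pos: [578.6, -338.1, 229.5]
tcp_rot: [-1.57, -0.0, -1.402]
contact_force: [-0.3, 0.2, -7.4]
grip_width: 11.8
```

Request:
arm_command --pt "0 0 0.016 0" --pt "0 0 0.013 0" --pt "0 0 0.009 0" --pt "0 0 0.005 0" --pt "0 0 0 0"

```text
time: 48.95
tool_pos: [620.2, -331.0, 229.1]
tcp_rot: [-1.571, 0.0, -1.401]
contact_force: [-0.5, -0.4, -7.6]
grip_width: 12.0
```

Request:
arm_command --pt "0 0 0 0" --pt "0 0 0 0"

```text
time: 49.15
tool_pos: [619.2, -331.7, 229.6]
tcp_rot: [-1.571, 0.0, -1.403]
contact_force: [-0.3, -0.0, -6.7]
grip_width: 12.4
```

```bash
python3 - <<'E'
from h import *
st(); p=shot('wrist'); save(p,'w11.png')
print(proj(p,(592,-298,236)))
E
```

```text
t 49.1 [ 619.2 -331.7  229.6] yaw -80.4 F [-0.3 -0.  -6.7] g 12.4 q6 -0.77
[274.97130597 209.79920416]
```

View pics/w11.png

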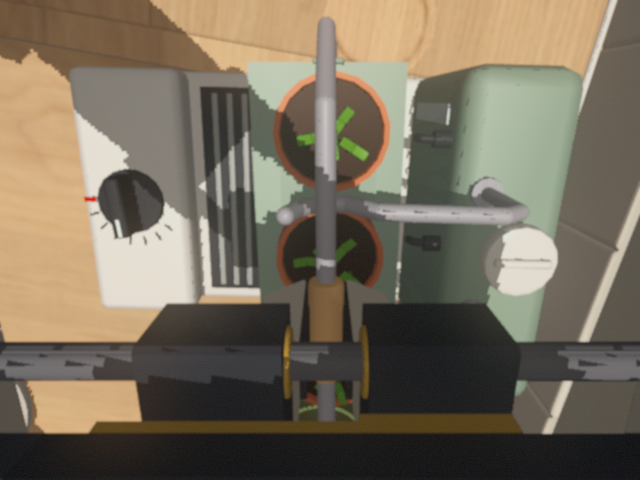

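The hook tip is at (287,215), about 16 mm ahead of the crown where 21 mm is needed, so I'll move 4 mm back and lower.

Request:
arm_command --pt "0 0 0.004 0" --pt "0 0.006 0 0" --pt "0 0.01 0 0" --pt "0 0.01 0 0" --pt "0 0.008 0 0"

```text
time: 49.7
tool_pos: [623.1, -330.5, 193.5]
tcp_rot: [-1.572, 0.002, -1.402]
contact_force: [-0.7, -0.8, -7.5]
grip_width: 11.7
```

Request:
arm_command --pt "0 0.005 0 0" --pt "0 0.003 0 0" --pt "0 0.001 0 0" --pt "0 0 0 0" --pt "0 0 0 0"

```text
time: 50.2
tool_pos: [623.8, -330.9, 186.9]
tcp_rot: [-1.57, -0.001, -1.402]
contact_force: [0.6, 0.3, -7.7]
grip_width: 12.0
```

Request:
arm_command --pt "0 0.002 0 0" --pt "0 0.001 0 0" --pt "0 0 0 0"

```text
time: 50.5
tool_pos: [623.5, -330.7, 183.2]
tcp_rot: [-1.571, 0.0, -1.402]
contact_force: [-0.6, -0.0, -7.2]
grip_width: 12.3
```

Request:
arm_command --pt "0 0.001 0 0" --pt "0 0.001 0 0" --pt "0 0 0 0"

```text
time: 50.8
tool_pos: [623.5, -330.8, 181.2]
tcp_rot: [-1.571, 0.0, -1.402]
contact_force: [-0.0, -0.7, -7.6]
grip_width: 12.2
```

Request:
arm_command --pt "0 0.001 0 0" --pt "0 0.001 0 0" --pt "0 0 0 0"

```text
time: 51.1
tool_pos: [623.7, -330.9, 179.9]
tcp_rot: [-1.57, -0.0, -1.402]
contact_force: [-0.2, 0.5, -4.5]
grip_width: 12.5
```

Request:
arm_command --pt "0 0.001 0 0" --pt "0 0 0 0"

```text
time: 51.3
tool_pos: [623.8, -330.9, 179.6]
tcp_rot: [-1.57, -0.001, -1.402]
contact_force: [-1.9, 1.2, 1.6]
grip_width: 11.9
```

Request:
arm_command --pt "0 0.001 0 0" --pt "0 0 0 0"

```text
time: 51.5
tool_pos: [623.8, -331.0, 179.5]
tcp_rot: [-1.569, -0.002, -1.402]
contact_force: [-3.4, 2.2, 5.9]
grip_width: 11.9
```

The hooks took the weight at 179.6 mm; 180.5 was expected. I'll ease off, release and withdraw upward.

Request:
arm_command --pt "0 -0.002 0 0" --pt "0 0 0 0" --pt "0 0 0 0"

```text
time: 51.8
tool_pos: [623.7, -330.9, 179.6]
tcp_rot: [-1.57, -0.0, -1.402]
contact_force: [-0.7, 0.8, 1.4]
grip_width: 12.2
```

Request:
arm_command --pt "0 0 0 0" --pt "0 0 0 0" --pt "0 0 0 0" --pt "0 0 0 0" --pt "0 0 0 0" --claw 150

```text
time: 52.3
tool_pos: [623.7, -330.9, 179.3]
tcp_rot: [-1.571, -0.0, -1.402]
contact_force: [-0.0, -1.1, 0.7]
grip_width: 37.6
```

Request:
arm_command --pt "0 -0.008 0 0" --pt "0 -0.015 0 0" --pt "0 -0.025 0 0" --pt "0 -0.03 0 0" --pt "0 -0.02 0 0"

```text
time: 52.8
tool_pos: [623.9, -331.0, 280.7]
tcp_rot: [-1.568, -0.002, -1.402]
contact_force: [0.0, -0.6, 0.1]
grip_width: 37.7
```

```bash
python3 - <<'E'
from h import *
st(); t=shot('top'); s=shot('side'); w=shot('wrist'); save(t,'f1.png'); save(s,'f2.png'); save(w,'f3.png')
for p in (t,s,w): print([ (n,find(p,n)) for n in ('rack','pot_1_mid','bail_crown','dial_grip')])
print('exp crown w',proj(w,(622,-331,212)), 'crown ends', proj(w,(622-.1685*70,-331+.986*70,212)),'pot tops',proj(w,(622-.1685*64,-331+.986*64,139)))
for d in vision.regions_of(w,'pot_1_mid'): ys,xs=np.nonzero(d['mask']); print(d['confidence'],xs.min(),xs.max(),ys.min(),ys.max())
E
```

```text
t 52.8 [ 623.9 -331.   280.7] yaw -80.3 F [ 0.  -0.6  0.1] g 37.7 q6 -0.76
[('rack', [(0.82, [566.0, -259.0, 138.0]), (0.25, [682.0, -278.0, 65.0])]), ('pot_1_mid', [(0.51, [465.0, 569.0, 66.0])]), ('bail_crown', [(0.63, [613.0, -256.0, 210.0]), (0.25, [679.0, 365.0, 94.0])]), ('dial_grip', [])]
[('rack', [(0.9, [565.0, -271.0, 129.0]), (0.52, [587.0, -331.0, 138.0])]), ('pot_1_mid', [(0.77, [572.0, -257.0, 130.0])]), ('bail_crown', [(0.48, [418.0, 26.0, 7.0]), (0.46, [613.0, -274.0, 194.0])]), ('dial_grip', [(0.24, [557.0, 232.0, 43.0])])]
[('rack', [(0.69, [581.0, -306.0, 130.0]), (0.55, [292.0, -308.0, 5.0]), (0.22, [465.0, -358.0, 60.0])]), ('pot_1_mid', [(0.79, [594.0, -271.0, 139.0])]), ('bail_crown', [(0.74, [619.0, -315.0, 213.0]), (0.63, [604.0, -331.0, 142.0])]), ('dial_grip', [(0.96, [465.0, -361.0, 58.0]), (0.54, [657.0, -314.0, 51.0])])]
exp crown w [322.39357829 237.85827016] crown ends [321.88988123 116.19868706] pot tops [322.3028166  120.85601439]
0.81 261 342 78 161
```

Request:
arm_command --pt "0 -0.02 0 0" --pt "0 0 0 0" --pt "0 0 0 0" --pt "0 0 0 0" --pt "0 0 0 0"

```text
time: 54.1
tool_pos: [623.4, -330.7, 296.4]
tcp_rot: [-1.572, 0.001, -1.402]
contact_force: [-0.6, 0.1, 0.1]
grip_width: 37.3
```

```bash
cat > chk.py <<'E'
from h import *
st(); ex=np.array([.9857,.1685]); ey=np.array([-.1685,.9857]); S=np.array([621,-331])
for k in range(3):
    w=shot('wrist')
    for n in ('pot_1_mid','bail_crown','rack'):
        for c,X in find(w,n)[:2]: d=np.array(X[:2])-S; print(n,c,'wx %.0f wy %.0f z %.0f'%(d@ex,d@ey,X[2]))
    for d in vision.regions_of(w,'pot_1_mid'):
        ys,xs=np.nonzero(d['mask']); X=back(w,(xs.min()+xs.max())/2,(ys.min()+ys.max())/2,139); e=X[:2]-S; print('pot mask',(xs.min(),xs.max(),ys.min(),ys.max()),'wx %.1f wy %.1f'%(e@ex,e@ey))
save(w,'f4.png')
# sage plate edges left side by row
h=cv2.cvtColor(w['img'],cv2.COLOR_RGB2HSV); g=cv2.inRange(h,(50,25,60),(95,120,255))
for r in (90,100,110,150,160,170): print(r,[x for x in np.nonzero(np.diff((g[r]>0).astype(int)))[0].tolist() if 150<x<450])
E
python3 chk.py
```

```text
t 54.1 [ 623.4 -330.7  296.4] yaw -80.3 F [-0.6  0.1  0.1] g 37.3 q6 -0.76
pot_1_mid 0.87 wx -8 wy 63 z 137
bail_crown 0.65 wx 3 wy 14 z 210
rack 0.98 wx -328 wy 50 z 6
rack 0.6 wx -30 wy 28 z 126
pot mask (np.int64(276), np.int64(353), np.int64(82), np.int64(160)) wx -7.1 wy 65.1
pot_1_mid 0.66 wx 27 wy 61 z 136
bail_crown 0.82 wx 3 wy 12 z 213
rack 0.79 wx -330 wy 52 z 7
rack 0.75 wx 3 wy 30 z 116
pot mask (np.int64(315), np.int64(389), np.int64(83), np.int64(160)) wx 21.3 wy 64.4
pot mask (np.int64(312), np.int64(378), np.int64(244), np.int64(314)) wx 17.6 wy -63.8
pot_1_mid 0.72 wx 10 wy 64 z 133
bail_crown 0.7 wx 3 wy 11 z 217
rack 0.88 wx -5 wy 27 z 119
rack 0.86 wx -326 wy 50 z 6
pot mask (np.int64(294), np.int64(369), np.int64(82), np.int64(159)) wx 6.0 wy 65.0
pot mask (np.int64(270), np.int64(378), np.int64(51), np.int64(340)) wx 0.2 wy 7.6
90 []
100 []
110 []
150 [275, 276, 283, 284, 292, 294, 296, 297, 425, 428, 430, 431, 443, 444]
160 [283, 285, 286, 287, 288, 289, 290, 291, 292, 293, 298, 299, 349, 350, 352, 353, 354, 355, 367, 368, 420, 421, 422, 423, 426, 427, 428, 431, 434, 435, 443, 444]
170 [278, 279, 280, 282, 283, 286, 287, 288, 289, 291, 295, 296, 348, 349, 353, 354, 421, 424, 427, 428, 429, 431]
```

The crown sits in both seats (z≈212) but the rack is swinging about ±20 mm on the hooks. It will damp out while I go to the dial, and I'll check it again afterwards.

```bash
python3 - <<'E'
from h import *
plan((457,-353,290,-70.3,33),(457,-353,190,-70.3,35))
E
```

```text
[[-0.001, 0.001, -0.028, np.float64(-1.7)], [-0.002, 0.001, -0.028, np.float64(-1.6)], [-0.002, 0.002, -0.028, np.float64(-1.7)], [-0.004, 0.001, -0.028, np.float64(-1.7)], [-0.004, 0.001, -0.027, np.float64(-1.7)]]
[[-0.005, 0.001, -0.028, np.float64(-1.6)], [0.0, 0.033, 0.0, np.float64(-0.0)], [0.0, 0.034, 0.0, np.float64(-0.0)], [0.0, 0.033, 0.0, np.float64(-0.0)]]
```

Request:
arm_command --pt "-0.001 0 -0.028 -1.7" --pt "-0.002 0.001 -0.028 -1.7" --pt "-0.002 0.002 -0.028 -1.7" --pt "-0.004 0.001 -0.028 -1.7" --pt "-0.004 0.001 -0.027 -1.7"

```text
time: 55.35
tool_pos: [483.9, -349.5, 292.5]
tcp_rot: [-1.571, -0.0, -1.253]
contact_force: [-0.4, 0.0, 0.5]
grip_width: 38.0
```

Request:
arm_command --pt "-0.005 0.001 -0.028 -1.6" --pt "0 0.033 0 0" --pt "0 0.034 0 0" --pt "0 0.033 0 0" --pt "0 0 0 0"

```text
time: 55.85
tool_pos: [455.0, -351.7, 187.3]
tcp_rot: [-1.574, 0.008, -1.226]
contact_force: [0.6, -0.2, 0.9]
grip_width: 37.8
```

Request:
arm_command --pt "0 0 0 0" --pt "0 0 0 0" --pt "0 0 0 0"

```text
time: 56.15
tool_pos: [457.8, -354.2, 193.4]
tcp_rot: [-1.569, -0.003, -1.226]
contact_force: [-0.8, 0.7, 0.1]
grip_width: 37.7
```

```bash
python3 - <<'E'
from h import *
st(); w=shot('wrist'); save(w,'f5.png'); print(find(w,'dial_grip'),proj(w,(457,-353,80)))
for n in ('dial_grip','feed_dial'):
  for d in vision.regions_of(w,n)[:2]:
    m=d['mask'].astype(np.uint8); ys,xs=np.nonzero(m); print(n,d['confidence'],m.sum(),xs.min(),xs.max(),ys.min(),ys.max(),xs.mean(),ys.mean())
# dark disc + white line
a=w['img']; u,v=proj(w,(457,-353,80)).astype(int); sub=a[max(v-75,0):v+75,u-75:u+75].max(2)[::5,::5]
for r in sub: print(''.join('%4d'%x for x in r))
E
```

```text
t 56.1 [ 457.8 -354.2  193.4] yaw -70.2 F [-0.8  0.7  0.1] g 37.7 q6 -1.14
[(0.68, [457.0, -360.0, 62.0])] [326.5799445  218.17690825]
dial_grip 0.4 7378 502 638 240 340 585.216454323665 289.695716996476
feed_dial 0.91 4051 290 361 182 259 325.3438657121698 217.99160701061467
 144 144 179 214 226 226 208 227 248 249 249 250 250 209 168 169 169 171 171 171 236 251 251 251 251 252 251 251 251 243
 171 225 229 229 228 227 194 233 249 249 249 250 250 250 167 169 169 170 170 170 211 251 251 251 251 251 251 251 250 236
 230 231 231 231 229 229 196 238 249 249 250 250 250 250 220 171 171 169 169 170 170 251 251 251 251 251 251 251 248 227
 228 229 229 230 231 232 209 242 249 250 250 250 250 250 250 236 168 169 169 168 167 212 251 251 251 251 251 250 246 219
 230 231 229 228 230 231 219 245 249 249 249 250 250 250 250 250 173 167 167 168 167 171 250 251 250 250 250 250 241 203
 233 232 232 231 231 224 224 245 249 249 250 250 250 250 250 250 232 167 166 166 167 168 235 250 250 250 250 249 233 221
 232 231 232 232 232 209 228 247 250 249 250 250 249 250 250 249 249 171 165 166 166 165 180 250 
[... 2106 characters left out ...]
150 151 150 150 150 145 149 149 148 135 148 149 128 149 148 147 148 143 131  87  61  60 107  57
 139 138 133 146 152 151 151 150 149 150 149 148 149 150 150 149 148 149 148 149 149 148 147 140 140  62  58  76 100  56
 142 139 138 148 153 151 152 149 150 150 150 151 150 148 150 149 148 151 149 150 150 148 147 136 145  59  58  98  78  56
 205 139 140 149 150 152 150 151 150 150 149 150 150 151 149 148 149 150 150 149 148 148 145 133 124  60  62 108  64  56
 225 149 134 123 120 122 150 151 150 150 150 151 150 150 150 151 150 150 149 150 148 150 143 133  82  63 117 120  90  67
 143 123 123 121 110  68 149 149 148 149 150 150 151 151 151 149 150 151 151 149 150 149 140 140  67  60 110 117 115 114
```

```bash
python3 - <<'E'
from h import *
w=shot('wrist'); st(); print(back(w,326,225,85),back(w,325.5,220.5,60), back(w,331,190,85),back(w,321,260,85))
from math import *
plan((457.5,-356.5,110,-75,30),(457.5,-356.5,50,-75,15))
E
```

```text
t 56.4 [ 457.1 -353.6  191.9] yaw -70.2 F [-0.5 -0.3 -0. ] g 37.7 q6 -1.14
[ 456.89777823 -355.37219381   85.        ] [ 457.84858061 -359.08769762   60.        ] [ 451.84724741 -331.43164503   85.        ] [ 462.21149238 -380.56028542   85.        ]
[[0.001, 0.027, 0.0, np.float64(1.6)], [0.001, 0.028, 0.0, np.float64(1.6)], [0.001, 0.027, -0.001, np.float64(1.6)], [0.0, 0.015, 0.0, np.float64(-0.0)], [0.0, 0.015, 0.0, np.float64(-0.0)]]
[[0.0, 0.015, 0.0, np.float64(-0.0)], [0.0, 0.015, 0.0, np.float64(-0.0)]]
```

Request:
arm_command --pt "0.001 0.027 0 2.2" --pt "0.001 0.028 0 2.2" --pt "0.001 0.027 0 2.2" --pt "0 0.02 0 0" --pt "0 0.018 0 0"

```text
time: 56.9
tool_pos: [457.7, -356.2, 70.3]
tcp_rot: [-1.571, 0.001, -1.341]
contact_force: [0.2, -1.0, -0.9]
grip_width: 38.3
```

Request:
arm_command --pt "0 0.012 0 0" --pt "0 0.008 0 0" --pt "0 0 0 0" --pt "0 0 0 0"

```text
time: 57.3
tool_pos: [458.3, -356.7, 52.0]
tcp_rot: [-1.57, -0.001, -1.341]
contact_force: [-0.2, 0.2, -0.1]
grip_width: 37.7
```

Request:
arm_command --pt "0 0 0 0" --pt "0 0 0 0" --pt "0 0 0 0" --pt "0 0 0 0" --pt "0 0 0 0" --claw 255

```text
time: 57.8
tool_pos: [458.9, -356.4, 51.9]
tcp_rot: [-1.569, -0.001, -1.341]
contact_force: [4.3, 1.8, 1.6]
grip_width: 12.6
```

```bash
python3 - <<'E'
from h import *
st(); print(bot.get_obs()['moment'])
E
```

```text
t 57.8 [ 458.9 -356.4   51.9] yaw -76.8 F [4.3 1.8 1.6] g 12.6 q6 -1.02
[ 0.13022099 -0.62661421  0.04886704]
```

Request:
arm_command --pt "0 0 0 4" --pt "0 0 0 6" --pt "0 0 0 6" --pt "0 0 0 6" --pt "0 0 0 6"

```text
time: 58.3
tool_pos: [459.8, -356.4, 51.9]
tcp_rot: [-1.567, -0.0, -1.834]
contact_force: [9.3, 1.4, -1.4]
grip_width: 12.8
```

Request:
arm_command --pt "0 0 0 6" --pt "0 0 0 6" --pt "0 0 0 6" --pt "0 0 0 6" --pt "0 0 0 6"

```text
time: 58.8
tool_pos: [460.7, -356.9, 51.9]
tcp_rot: [-1.565, 0.002, -2.357]
contact_force: [11.8, 1.1, -2.7]
grip_width: 12.8
```

Request:
arm_command --pt "0 0 0 6" --pt "0 0 0 6" --pt "0 0 0 6" --pt "0 0 0 4" --pt "0 0 0 0"

```text
time: 59.3
tool_pos: [460.9, -357.6, 52.0]
tcp_rot: [-1.565, 0.004, -2.738]
contact_force: [12.1, -1.8, -5.8]
grip_width: 12.6
```

```bash
python3 - <<'E'
from h import *
st(); print(bot.get_obs()['moment'])
E
```

```text
t 59.3 [ 460.9 -357.6   52. ] yaw -156.9 F [12.1 -1.8 -5.8] g 12.6 q6 0.37
[-0.42142662 -1.75538997  0.04168523]
```

Request:
arm_command --pt "-0.002 0 0.001 4" --pt "0 0 0 4" --pt "0 0 0 3" --pt "0 0 0 0" --pt "0 0 0 0"

```text
time: 59.8
tool_pos: [461.1, -357.9, 51.9]
tcp_rot: [-1.568, 0.002, -2.929]
contact_force: [3.7, -3.5, -1.3]
grip_width: 12.9
```

```bash
python3 - <<'E'
from h import *
st(); print(bot.get_obs()['moment'], bot.get_obs()['tau'][5])
E
```

```text
t 59.8 [ 461.1 -357.9   51.9] yaw -167.8 F [ 3.7 -3.5 -1.3] g 12.9 q6 0.57
[-0.66642262 -0.47808939 -0.02845963] -0.03396654152311385
```

Request:
arm_command --pt "0 0 0 2" --pt "0 0 0 2" --pt "0 0 0 0" --pt "0 0 0 0"

```text
time: 60.2
tool_pos: [461.1, -358.0, 51.9]
tcp_rot: [-1.568, 0.002, -2.998]
contact_force: [3.6, -3.7, -1.3]
grip_width: 12.8
```

```bash
python3 - <<'E'
from h import *
st(); print(bot.get_obs()['moment'], bot.get_obs()['tau'][5])
E
```

```text
t 60.2 [ 461.1 -358.    51.9] yaw -171.8 F [ 3.6 -3.7 -1.3] g 12.8 q6 0.64
[-0.67093134 -0.46716322 -0.01373916] -0.004784381162608042
```

Request:
arm_command --pt "0 0 0 2" --pt "0 0 0 2" --pt "0 0 0 0" --pt "0 0 0 0"

```text
time: 60.6
tool_pos: [461.1, -358.0, 51.9]
tcp_rot: [-1.567, 0.002, -3.066]
contact_force: [4.0, -4.1, -2.0]
grip_width: 13.4
```

```bash
python3 - <<'E'
from h import *
st(); print(bot.get_obs()['moment'], bot.get_obs()['tau'][5])
E
```

```text
t 60.6 [ 461.1 -358.    51.9] yaw -175.7 F [ 4.  -4.1 -2. ] g 13.4 q6 0.71
[-0.69935279 -0.54034186  0.76989489] 0.8041510730981827
```

The stop is reached at about −172.5° yaw, with the moment rising to 0.77 N m. Now back anticlockwise three clicks (60°), to about −112.5°.

Request:
arm_command --pt "0 0 0 -4" --pt "0 0 0 -6" --pt "0 0 0 -6" --pt "0 0 0 -6" --pt "0 0 0 -6"

```text
time: 61.1
tool_pos: [460.4, -357.7, 51.9]
tcp_rot: [-1.568, -0.0, -2.576]
contact_force: [1.0, -4.1, 1.1]
grip_width: 13.1
```

Request:
arm_command --pt "0 0 0 -6" --pt "0 0 0 -6" --pt "0 0 0 -6" --pt "0 0 0 -6" --pt "0 0 0 -6"

```text
time: 61.6
tool_pos: [460.0, -357.3, 51.9]
tcp_rot: [-1.57, -0.001, -2.052]
contact_force: [-0.0, -2.4, 2.9]
grip_width: 13.1
```

Request:
arm_command --pt "0 0 0 -4" --pt "0 0 0 -1.5" --pt "0 0 0 0" --pt "0 0 0 0"

```text
time: 62.0
tool_pos: [459.9, -357.2, 51.8]
tcp_rot: [-1.57, -0.001, -1.962]
contact_force: [-2.8, -4.4, 5.2]
grip_width: 12.6
```

```bash
python3 - <<'E'
from h import *
st(); print(bot.get_obs()['moment'], bot.get_obs()['tau'][5])
E
```

```text
t 62.0 [ 459.9 -357.2   51.8] yaw -112.4 F [-2.8 -4.4  5.2] g 12.6 q6 -0.4
[-0.75169599  0.55973292  0.04937538] 0.031363831367343664
```

Release, withdraw upward and look at the dial and rack.

Request:
arm_command --pt "0 0 0 0" --pt "0 0 0 0" --pt "0 0 0 0" --pt "0 0 0 0" --pt "0 0 0 0" --claw 150

```text
time: 62.5
tool_pos: [460.1, -356.2, 51.2]
tcp_rot: [-1.571, 0.0, -1.961]
contact_force: [-0.3, 0.3, -0.5]
grip_width: 37.6
```

Request:
arm_command --pt "0 -0.01 0 0" --pt "0 -0.025 0 0" --pt "0 -0.035 0 0" --pt "0 -0.035 0 0" --pt "0 -0.03 0 0"

```text
time: 63.0
tool_pos: [460.3, -356.6, 189.2]
tcp_rot: [-1.569, -0.001, -1.961]
contact_force: [0.5, -0.7, 0.2]
grip_width: 37.8
```

Request:
arm_command --pt "0 0 0 0" --pt "0 0 0 0" --pt "0 0 0 0"

```text
time: 63.3
tool_pos: [459.6, -356.0, 185.5]
tcp_rot: [-1.573, 0.001, -1.961]
contact_force: [-0.2, 0.0, 0.5]
grip_width: 37.3
```

```bash
python3 - <<'E'
from h import *
st(); w=shot('wrist'); save(w,'f6.png')
u,v=proj(w,(460,-357,85)); print(u,v)
# bar end candidates for each click at z=85, w=8.5deg: white line end direction = theta+w+180
a=w['img'].astype(int)
for n in range(6):
    al=np.radians(20*n+8.5+180); s=[]
    for r in (14,18,22): 
        q=proj(w,(460+r*np.cos(al),-357+r*np.sin(al),85)); i,j=int(round(q[1])),int(round(q[0])); s.append(int(a[max(i-2,0):i+3,j-2:j+3].max(2).max()))
    print(n,q.round(0),s)
u,v=int(u),int(v)
sub=a[max(v-60,0):v+60,u-60:u+60].max(2)[::4,::4]
for r in sub: print(''.join('%4d'%x for x in r))
E
```

```text
t 63.3 [ 459.6 -356.   185.5] yaw -112.3 F [-0.2  0.   0.5] g 37.3 q6 -0.4
327.8978567566116 226.3528985834363
0 [300. 242.] [72, 74, 152]
1 [307. 250.] [71, 101, 152]
2 [317. 256.] [68, 107, 151]
3 [328. 257.] [158, 158, 158]
4 [339. 255.] [65, 124, 150]
5 [349. 250.] [65, 128, 150]
 239 163 165 165 165 165 167 167 166 167 166 167 167 166 166 166 167 165 165 165 164 166 197 243 225 192 236 204 191 116
 249 225 177 163 165 165 165 165 165 164 166 165 166 164 165 165 165 164 164 165 164 162 162 195 219 195 148 156 155  94
 250 249 249 241 213 181 219 182 163 164 164 165 164 164 164 164 163 163 163 163 163 163 161 161 156 154 142 155 153 138
 249 248 249 249 249 250 250 249 237 194 162 163 162 162 162 163 163 162 161 160 160 161 160 160 159 153 148 142 154 154
 248 248 249 249 248 249 249 249 249 249 239 207 162 154 139 129 139 153 158 160 159 159 159 159 159 154 149 142 151 152
 248 248 248 248 248 248 248 249 248 249 246 192 116 108  96  98  96  96  94 120 158 158 157 158 159 157 150 147 137 152
 248 248 248 234 184 215 171 212 203 188 113 114 125 101  93  93  91  89  89  89  89 133 
[... 2114 characters left out ...]
213 144 144 152 152 105 150 147 126 102 126 146 151 125 144 149 149 148 148 149 147 150 148 148
 146 146 147 146 145 143 143 137 141 150 151 150 151 151 151 103 150 151 148 149 148 149 149 148 149 150 148 149 150 150
 148 148 146 145 144 142 144 144 135 144 151 152 151 151 151 151 151 150 149 148 148 150 150 149 149 150 149 149 148 148
 190 154 145 147 147 146 145 145 143 140 148 153 151 151 152 150 150 151 151 150 149 150 148 149 150 149 149 149 150 148
 233 227 210 168 147 145 144 144 143 138 143 150 152 152 151 151 151 152 150 150 150 150 149 149 149 150 149 149 149 149
 159 128 223 228 229 154 146 144 144 146 136 145 152 152 151 153 152 149 150 151 150 150 149 149 149 149 149 142 120 121
```

The white line lies on click 3. I'll raise the arm and check whether the rack has stopped swinging.

```bash
python3 - <<'E'
from h import *
plan((459,-356,300,-112.3,38),(545,-344,310,-80.3,30))
E
```

```text
[[0.0, -0.029, 0.0, np.float64(-0.0)], [0.0, -0.028, 0.0, np.float64(-0.0)], [0.0, -0.029, 0.0, np.float64(-0.0)], [0.0, -0.029, -0.001, np.float64(-0.0)], [-0.011, -0.002, 0.019, np.float64(-8.0)]]
[[-0.008, -0.003, 0.02, np.float64(-8.0)], [-0.005, -0.002, 0.021, np.float64(-8.0)], [-0.003, -0.003, 0.022, np.float64(-8.0)]]
```

Request:
arm_command --pt "0 -0.029 0 0" --pt "0 -0.028 0 0" --pt "0 -0.029 0 0" --pt "0 -0.029 0 0" --pt "-0.011 -0.002 0.019 -8"

```text
time: 63.85
tool_pos: [481.5, -354.9, 307.1]
tcp_rot: [-1.567, -0.003, -1.821]
contact_force: [-0.0, -0.7, 0.3]
grip_width: 38.0
```

Request:
arm_command --pt "-0.008 -0.003 0.02 -8" --pt "-0.005 -0.002 0.021 -8" --pt "-0.003 -0.003 0.022 -8" --pt "0 0 0 0" --pt "0 0 0 0"

```text
time: 64.35
tool_pos: [546.3, -344.3, 309.8]
tcp_rot: [-1.573, 0.002, -1.404]
contact_force: [-0.7, -0.5, 0.8]
grip_width: 38.0
```

Request:
arm_command --pt "0 0 0 0" --pt "0 0 0 0"

```text
time: 64.55
tool_pos: [545.8, -344.8, 311.3]
tcp_rot: [-1.571, 0.0, -1.404]
contact_force: [0.7, -0.0, -0.8]
grip_width: 37.7
```

```bash
python3 - <<'E'
from h import *
st(); ex=np.array([.9857,.1685]); ey=np.array([-.1685,.9857]); S=np.array([621,-331])
for k in range(8):
    w=shot('wrist')
    r=[]
    for d in vision.regions_of(w,'pot_1_mid'):
        ys,xs=np.nonzero(d['mask']); X=back(w,(xs.min()+xs.max())/2,(ys.min()+ys.max())/2,139); e=X[:2]-S; r.append(((e@ex).round(1),(e@ey).round(1)))
    print(round(bot.get_obs()['time'],2),r,[ (c,X) for c,X in find(w,'bail_crown')[:1]])
save(w,'f7.png')
E
```

```text
t 64.5 [ 545.8 -344.8  311.3] yaw -80.5 F [ 0.7 -0.  -0.8] g 37.7 q6 -0.85
64.65 [(np.float64(6.1), np.float64(64.3))] [(0.87, [269.0, -315.0, 106.0])]
64.8 [(np.float64(5.8), np.float64(64.6)), (np.float64(2.1), np.float64(-62.1))] [(0.68, [618.0, -309.0, 212.0])]
64.95 [(np.float64(6.0), np.float64(64.8)), (np.float64(4.0), np.float64(0.8))] [(0.71, [620.0, -308.0, 214.0])]
65.1 [(np.float64(5.7), np.float64(64.6))] [(0.73, [269.0, -309.0, 101.0])]
65.25 [(np.float64(6.1), np.float64(64.6)), (np.float64(18.8), np.float64(18.9)), (np.float64(-5.6), np.float64(19.0))] [(0.82, [619.0, -307.0, 216.0])]
65.4 [] [(0.79, [618.0, -308.0, 215.0])]
65.55 [(np.float64(6.2), np.float64(64.6)), (np.float64(-10.0), np.float64(2.3))] [(0.73, [269.0, -310.0, 101.0])]
65.7 [(np.float64(6.2), np.float64(64.6))] [(0.96, [620.0, -306.0, 213.0])]
```

The swing has died out: pot positions are steady to 0.5 mm, at wy ±64. I'll retract the arm and check level with a model fit in the side view.

Request:
arm_command --pt "-0.03 0 -0.01 0" --pt "-0.04 0 -0.02 0" --pt "-0.04 0 -0.02 0" --pt "-0.04 0 -0.02 0" --pt "-0.04 0 -0.02 0"

```text
time: 66.25
tool_pos: [424.7, -170.9, 311.4]
tcp_rot: [-1.57, -0.0, -1.402]
contact_force: [0.2, 0.4, 0.5]
grip_width: 37.8
```

Request:
arm_command --pt "-0.04 0 0 0" --pt "-0.04 0 0 0" --pt "-0.04 0 0 0" --pt "-0.04 0 0 0" --pt "-0.02 0 0 0"

```text
time: 66.75
tool_pos: [394.8, 7.6, 311.8]
tcp_rot: [-1.57, 0.0, -1.4]
contact_force: [-0.1, -0.2, 0.7]
grip_width: 38.1
```

```bash
python3 - <<'E'
from h import *
st(); w=np.radians(9.5); ex=np.array([np.cos(w),np.sin(w),0]); ey=np.array([-np.sin(w),np.cos(w),0]); ez=np.array([0,0,1.])
for cam in ('side','top'):
    p=shot(cam); save(p,'end_'+cam+'.png')
    h=cv2.cvtColor(p['img'],cv2.COLOR_RGB2HSV); g=(cv2.inRange(h,(45,20,40),(100,140,255))>0)
    res=[]
    for al in np.arange(-.3,.31,.05):
      for dx in range(-8,13,4):
       for dy in (-8,-4,0,4,8):
        P=np.array([621,-331,119.])+ex*dx+ey*dy; X=ex*np.cos(al)-ez*np.sin(al)
        def poly(a,b): return np.int32(np.round(np.array([proj(p,P+sx*a*X+sy*b*ey) for sx,sy in ((1,1),(1,-1),(-1,-1),(-1,1))])*8))
        m=np.zeros(g.shape,np.uint8); cv2.fillPoly(m,[poly(41,100)],1,shift=3); o=np.zeros(g.shape,np.uint8); cv2.fillPoly(o,[poly(50,109)],1,shift=3)
        inn=m>0; ring=(o>0)&~inn; res.append((g[inn].sum()/inn.sum()-g[ring].mean(),round(al,2),dx,dy))
    print(cam,[tuple(np.round(r,2)) for r in sorted(res)[::-1][:6]])
    print([(n,find(p,n)[:3]) for n in ('rack','pot_1_mid','black_pot_mid','teaspoon','honey_jar')])
E
```

```text
t 66.8 [394.8   7.6 311.8] yaw -80.2 F [-0.1 -0.2  0.7] g 38.1 q6 -0.35
side [(np.float64(0.14), np.float64(0.3), np.float64(-8.0), np.float64(4.0)), (np.float64(0.12), np.float64(0.3), np.float64(-8.0), np.float64(8.0)), (np.float64(0.12), np.float64(0.25), np.float64(-8.0), np.float64(0.0)), (np.float64(0.11), np.float64(0.3), np.float64(-8.0), np.float64(0.0)), (np.float64(0.11), np.float64(0.25), np.float64(-8.0), np.float64(8.0)), (np.float64(0.1), np.float64(0.25), np.float64(-8.0), np.float64(4.0))]
[('rack', [(0.98, [596.0, -263.0, 114.0]), (0.57, [256.0, -316.0, 42.0])]), ('pot_1_mid', [(0.65, [606.0, -255.0, 130.0]), (0.32, [315.0, 305.0, 1.0])]), ('black_pot_mid', [(0.94, [558.0, 233.0, 45.0])]), ('teaspoon', [(0.75, [319.0, 304.0, -0.0]), (0.44, [609.0, -253.0, 131.0])]), ('honey_jar', [])]
top [(np.float64(0.32), np.float64(0.1), np.float64(4.0), np.float64(4.0)), (np.float64(0.32), np.float64(-0.0), np.float64(4.0), np.float64(4.0)), (np.float64(0.32), np.float64(0.05), np.float64(4.0), np.float64(4.0)), (np.float64(0.32), np.float64(-0.05), np.float64(4.0), np.float64(4.0)), (np.float64(0.32), np.float64(-0.1), np.float64(4.0), np.float64(4.0)), (np.float64(0.31), np.float64(0.1), np.float64(4.0), np.float64(8.0))]
[('rack', [(0.59, [264.0, -330.0, 43.0]), (0.58, [608.0, -314.0, 122.0]), (0.16, [458.0, -350.0, 60.0])]), ('pot_1_mid', [(0.6, [616.0, -265.0, 131.0])]), ('black_pot_mid', [(0.75, [570.0, 227.0, 38.0]), (0.35, [628.0, -388.0, 131.0])]), ('teaspoon', [(0.77, [320.0, 304.0, 8.0])]), ('honey_jar', [(0.91, [683.0, 366.0, 94.0])])]
```

```bash
python3 - <<'E'
from h import *
w=np.radians(9.5); ex=np.array([np.cos(w),np.sin(w),0]); ey=np.array([-np.sin(w),np.cos(w),0]); P=np.array([624,-330,119.])
p=shot('side'); a=p['img']; h=cv2.cvtColor(a,cv2.COLOR_RGB2HSV)
for al in (-.15,0,.15):
    X=ex*np.cos(al)-np.array([0,0,1])*np.sin(al); print(al,[proj(p,P+s*X+100*ey).round(1).tolist() for s in (-41*1,41*1)] if 0 else [proj(p,P+s*41*X+100*ey).round(1).tolist() for s in (-1,1)],'far',[proj(p,P+s*41*X-100*ey).round(1).tolist() for s in (-1,1)])
u,v=proj(p,P+100*ey).astype(int); print(u,v, 'crown ends',[proj(p,(P[0]-ey[0]*-s*0+s*ey[0],P[1]+s*ey[1],212)).round(0).tolist() for s in (-80,80)])
print('rows from',v-22,'cols from',u-36)
for r in range(v-22,v+16):
    s=''
    for c in range(u-36,u+44):
        H,S,V=h[r,c]; s+= 'R' if (H<14 or H>170) and S>110 else 'G' if 45<H<100 and S>30 and V>110 else 'g' if 45<H<100 and S>30 else '#' if V<60 else 'w' if S<30 and V>170 else '.'
    print(r,s)
E
```

```text
-0.15 [[329.3, 185.4], [307.1, 180.1]] far [[339.4, 161.1], [319.0, 156.3]]
0 [[329.5, 183.9], [307.0, 181.6]] far [[339.6, 159.6], [318.9, 157.7]]
0.15 [[329.4, 182.4], [307.2, 183.1]] far [[339.5, 158.2], [319.0, 159.1]]
318 182 crown ends [[328.0, 138.0], [319.0, 157.0]]
rows from 160 cols from 282
160 ........................gg..gg.......w.RR######RRRRRR...........................
161 ........................g...#........w.RRRRRR..RRRRRR...........................
162 ...................GG....g####..........R.RR...RRRRRR...........................
163 ......G.............GGG.gggg###.....w..........RRRRR............................
164 ......G..G...........Gggggg...#.....w.....##...RRRR.............................
165 ..................G..gggggg.g.......w.....###..RRR..............................
166 ......G...G........GGggggggg......R.w....#####RRR...............................
167 ....GG..............ggggggg.g.....R...#..###RRRRR...............................
168 .................G..g.##.gg.gg....R...R###RRRRRRR....G..........................
169 ....G.G...........G..###..gg
[... 1732 characters left out ...]
................www.
190 ......gggg.gggg.ggg...gg..........RRRRRRRRRR.#...#.....#....................www.
191 .....gggggg.gg...gg...............RRRRRRRRR.##.....w..##....................www.
192 .....ggg.gg.g..ggg.g..............##.RR.R##.##........#....................wwwww
193 ....gggggggggg...ggg.............##..##.##.###....w...#....................wwwww
194 ....g.ggg.ggggg..ggg.....w.......##.######.##..............................wwwww
195 ....gg.gg.ggg.g..gg......ww.........##...............#....................wwwwww
196 ....ggg..ggggggg..gg...wwww..............................................wwwwwww
197 .....gg.g.gg.gggg..g...wwww.........................#....................wwwwwww
```

```bash
cat > fit.py <<'E'
from h import *
w=np.radians(9.5); ex=np.array([np.cos(w),np.sin(w),0]); ey=np.array([-np.sin(w),np.cos(w),0]); ez=np.array([0,0,1.])
p=shot('side'); h=cv2.cvtColor(p['img'],cv2.COLOR_RGB2HSV).astype(int)
R_=((h[...,0]<14)|(h[...,0]>170))&(h[...,1]>110)
C=np.zeros(R_.shape,bool); C[160:200,308:330]=True
t=np.linspace(0,2*np.pi,40)
def sil(P,al,parts):
    X=ex*np.cos(al)-ez*np.sin(al); Z=ex*np.sin(al)+ez*np.cos(al); m=np.zeros(R_.shape,np.uint8); S=8
    for z0,r0,z1,r1 in parts:
        pts=np.array([proj(p,P+X*r*np.cos(a)+ey*r*np.sin(a)+Z*(z-62)) for z,r in((z0,r0),(z1,r1)) for a in t])
        cv2.fillConvexPoly(m,cv2.convexHull(np.int32(np.round(pts*16))),1,shift=4)
    return m>0
res=[]
for al in np.arange(-.3,.31,.05):
  for dx in range(-4,13,2):
    for dy in (-4,-2,0,2,4):
     for dz in (-4,-2,0,2):
      P=np.array([621,-331,119.+dz])+ex*dx+ey*(64+dy)
      # rim height 82, collar 62..82, body 18..60; opening(compost) and plate excluded
      col=sil(P,al,[(62,29,82,29)])&~sil(P,al,[(82,27,82,26.9)]); body=sil(P,al,[(20,19,57,22.2)])&~sil(P,al,[(62,29,82,29)])
      pl=np.zeros(R_.shape,np.uint8); X=ex*np.cos(al)-ez*np.sin(al); Q=P-ey*64
      q=np.array([proj(p,Q+sx*41*X+sy*ey) for sx,sy in((1,100),(1,0),(-1,0),(-1,100))]); cv2.fillConvexPoly(pl,np.int32(np.round(q*16)),1,shift=4)
      m=col|(body&(pl==0)); m=m&C; box=C&sil(P,al,[(25,36,85,34)]) 
      res.append(((m&R_&C).sum()*2/((m).sum()+(R_&box).sum()),round(al,2),dx,dy,dz))
res.sort(reverse=True)
for al in np.arange(-.3,.31,.05): print(round(al,2),[tuple(np.round(r,3).tolist()) for r in res if abs(r[1]-al)<.01][:1])
P=np.array([621,-331,119.])+64*ey; print('vertical',proj(p,P+20*ez),proj(p,P-44*ez))
E
python3 fit.py
```

```text
-0.3 [(0.496, -0.3, -2.0, -2.0, -2.0)]
-0.25 [(0.521, -0.25, -4.0, 2.0, -2.0)]
-0.2 [(0.554, -0.2, 0.0, 4.0, -2.0)]
-0.15 [(0.571, -0.15, -2.0, 4.0, -2.0)]
-0.1 [(0.59, -0.1, 2.0, -4.0, -4.0)]
-0.05 [(0.603, -0.05, 4.0, 0.0, -2.0)]
-0.0 [(0.618, -0.0, 2.0, 4.0, 0.0)]
0.05 [(0.638, 0.05, 8.0, -4.0, -2.0)]
0.1 [(0.645, 0.1, 8.0, 0.0, 0.0)]
0.15 [(0.652, 0.15, 6.0, 0.0, 0.0)]
0.2 [(0.64, 0.2, 8.0, 4.0, 2.0)]
0.25 [(0.643, 0.25, 10.0, 0.0, -4.0)]
0.3 [(0.634, 0.3, 10.0, -2.0, -4.0)]
vertical [321.20317227 173.18478385] [321.16796632 188.77716049]
```

The side fit hints at a slight tilt of roughly 0.1 rad, but it is too weak to trust. I'll triangulate the plate's front and back edges from two wrist positions.

```bash
python3 - <<'E'
from h import *
plan((520,-300,312,-80.3,40),(570,-340,312,-80.3,40))
E
```

```text
[[0.036, 0.0, 0.008, np.float64(-0.0)], [0.035, 0.0, 0.008, np.float64(-0.0)], [0.036, 0.0, 0.008, np.float64(-0.0)], [0.036, 0.0, 0.008, np.float64(-0.0)], [0.036, 0.0, 0.008, np.float64(-0.0)]]
[[0.035, 0.0, 0.008, np.float64(-0.0)], [0.036, -0.001, 0.008, np.float64(-0.1)], [0.036, 0.0, 0.007, np.float64(0.0)], [0.035, 0.0, 0.008, np.float64(0.0)], [0.024, 0.0, 0.021, np.float64(0.0)]]
[[0.024, 0.0, 0.022, np.float64(0.0)]]
```

Request:
arm_command --pt "0.037 0 0.007 0" --pt "0.037 0 0.007 0" --pt "0.037 0 0.007 0" --pt "0.037 0 0.007 0" --pt "0.037 0 0.007 0"

```text
time: 67.95
tool_pos: [461.6, -173.0, 311.4]
tcp_rot: [-1.571, 0.0, -1.402]
contact_force: [1.1, 0.7, 0.8]
grip_width: 38.1
```

Request:
arm_command --pt "0.037 0 0.007 0" --pt "0.037 0 0.007 0" --pt "0.037 0 0.007 0" --pt "0.037 0 0.007 0" --pt "0.037 0 0.007 0"

```text
time: 68.45
tool_pos: [527.2, -349.4, 311.1]
tcp_rot: [-1.571, 0.0, -1.402]
contact_force: [0.3, -0.2, 0.7]
grip_width: 37.5
```

Request:
arm_command --pt "0 0 0 0" --pt "0 0 0 0" --pt "0 0 0 0" --pt "0 0 0 0" --pt "0 0 0 0"

```text
time: 68.95
tool_pos: [526.9, -346.9, 312.2]
tcp_rot: [-1.57, -0.001, -1.401]
contact_force: [0.7, 1.1, 1.1]
grip_width: 37.8
```

```bash
cat > cap.py <<'E'
from h import *
n=sys.argv[1]; st(); w=shot('wrist'); save(w,n+'.png'); np.savez(n,img=w['img'],K=w['camera_matrix'],c2w=w['c2w'])
ex=np.array([.9857,.1685,0]); ey=np.array([-.1685,.9857,0]); P=np.array([623,-331,119.])
a=w['img'].astype(int)
for wy in (96,32):
  for s in (-41,41):
    u,v=proj(w,P+ex*s+ey*wy); u0=int(round(u)); v0=int(round(v)); print('wy',wy,'s',s,(u.round(1),v.round(1)),'cols from',u0-18)
    for r in (v0-2,v0,v0+2): 
        if 0<=r<480: print('  ',r,' '.join('%d,%d,%d'%tuple(a[r,c]) for c in range(max(u0-18,0),min(u0+19,640),2)))
E
python3 cap.py s1
```

```text
t 69.0 [ 526.9 -346.9  312.2] yaw -80.3 F [0.7 1.1 1.1] g 37.8 q6 -0.87
wy 96 s -41 (np.float64(396.7), np.float64(79.8)) cols from 379
   78 235,203,165 236,203,165 237,204,165 239,205,164 239,204,162 236,201,159 236,200,158 242,207,164 245,209,165 242,205,161 200,168,130 146,144,121 188,197,173 193,203,179 193,204,178 194,203,177 192,201,176 192,201,176 193,202,177
   80 227,216,202 227,216,201 225,213,199 220,206,191 210,195,178 200,183,166 196,177,161 194,172,151 190,165,141 181,155,130 153,132,110 148,147,126 191,200,175 193,203,177 193,202,177 192,201,176 192,201,176 193,202,177 192,201,176
   82 243,235,223 242,234,221 220,210,199 180,168,158 164,151,142 155,142,135 152,138,132 148,132,126 135,120,112 129,112,104 129,115,100 150,152,130 191,201,176 193,203,177 192,202,176 193,202,177 192,201,176 192,202,177 191,201,175
wy 96 s 41 (np.float64(498.2), np.float64(79.7)) cols from 480
   78 168,156,152 179,169,165 183,172,169 186,171,162 207,185,153 213,192,155 213,191,154 218,193,155 219,194,155 220,190,148 228,191,143 231,193,145 233,196,148 232,196,148 231,195,147 232,194,148 2
[... 1204 characters left out ...]
,174 183,198,175
wy 32 s 41 (np.float64(489.2), np.float64(159.4)) cols from 471
   157 181,194,168 179,195,170 175,191,166 144,151,137 161,157,157 189,184,182 213,207,207 207,202,200 186,181,180 115,114,109 82,86,75 82,85,74 82,86,73 81,88,74 82,86,74 81,86,74 84,88,77 83,88,77 80,85,76
   159 178,194,169 179,195,169 173,189,164 143,147,135 165,161,159 193,188,187 213,207,207 205,199,199 182,176,176 104,104,97 81,85,73 78,84,73 83,88,76 81,86,74 81,86,76 82,87,76 83,86,76 81,86,76 82,87,76
   161 179,195,170 178,194,169 171,186,162 140,142,134 170,165,165 196,191,190 213,208,208 204,199,198 173,169,167 97,98,89 81,83,72 82,87,73 82,87,74 82,86,74 83,87,76 81,87,77 83,88,77 82,87,76 82,87,76
```

Request:
arm_command --pt "0 0 0.02 0" --pt "0 0 0.035 0" --pt "0 0 0.037 0" --pt "0 0 0.02 0" --pt "0 0 0.01 0"

```text
time: 69.5
tool_pos: [648.8, -325.9, 310.6]
tcp_rot: [-1.571, 0.001, -1.4]
contact_force: [0.2, -0.4, -0.2]
grip_width: 37.9
```

Request:
arm_command --pt "0 0 0 0" --pt "0 0 0 0" --pt "0 0 0 0" --pt "0 0 0 0" --pt "0 0 0 0"

```text
time: 70.0
tool_pos: [646.6, -327.7, 312.0]
tcp_rot: [-1.57, -0.0, -1.403]
contact_force: [-0.2, 0.3, -0.0]
grip_width: 38.0
```

```bash
python3 cap.py s2
```

```text
t 70.0 [ 646.6 -327.7  312. ] yaw -80.4 F [-0.2  0.3 -0. ] g 38.0 q6 -0.74
wy 96 s -41 (np.float64(246.3), np.float64(78.6)) cols from 228
   77 138,122,104 143,126,107 191,163,131 215,190,160 217,193,163 216,192,162 217,192,162 217,190,158 216,189,157 216,189,156 216,187,155 207,203,177 201,211,189 201,211,189 201,211,189 201,211,190 201,211,189 200,211,188 200,210,188
   79 143,134,123 144,135,124 155,145,134 193,184,171 219,211,200 221,213,201 210,201,189 187,177,164 184,173,159 188,179,165 203,194,181 200,204,184 201,211,189 200,211,189 201,211,189 201,211,189 201,210,188 200,211,189 200,209,187
   81 148,138,128 148,139,129 147,139,128 166,159,146 218,211,199 229,222,210 197,190,178 151,141,131 148,139,128 153,143,132 165,157,144 188,192,172 199,209,187 200,211,189 201,211,189 200,211,188 201,211,188 200,209,187 200,210,189
wy 96 s 41 (np.float64(347.9), np.float64(78.3)) cols from 330
   76 221,199,163 223,198,161 221,197,157 221,195,158 224,195,157 226,196,156 224,195,154 218,190,150 216,187,146 220,188,147 217,184,144 213,177,134 211,175,131 208,170,127 201,164,122 205,168,12
[... 1303 characters left out ...]
156 179,194,170 180,195,171 181,195,171 180,194,172 180,194,170 180,194,170 180,194,170 178,193,169 179,194,171 171,186,164 124,128,119 150,151,142 227,228,216 238,238,227 237,238,226 237,238,226 238,239,227 238,239,227 230,231,220
   158 148,162,140 171,185,161 180,195,171 180,194,171 180,195,171 179,193,170 180,193,170 180,194,171 179,193,169 171,184,162 120,122,115 164,164,154 233,234,222 238,238,226 237,238,226 237,238,226 237,238,226 238,239,227 225,226,214
   160 100,109,95 147,159,138 178,192,169 180,194,171 179,193,171 179,193,170 179,194,170 178,193,169 180,195,171 171,185,162 120,122,113 165,165,155 235,235,223 237,238,226 238,238,226 238,238,226 238,239,227 237,238,226 226,226,214
```

```bash
python3 - <<'E'
from h import *
L=[]
for n in ('s1','s2'):
    f=np.load(n+'.npz'); L.append(dict(camera_matrix=f['K'],c2w=f['c2w'],img=f['img'].astype(float)))
ex=np.array([.9857,.1685])
from scipy.optimize import brentq
S=np.array([621,-331])
def tri(u1,v1,u2,v2):
    f=lambda z:(back(L[0],u1,v1,z)[:2]-back(L[1],u2,v2,z)[:2])@ex
    z=brentq(f,0,250); return round(z,1),round((back(L[0],u1,v1,z)[:2]-S)@ex,1)
print('front',tri(395.8,159,251.9,158),'back',tri(477,159,348.6,158))
# at end strip wy 96 (rows 82/80)
print('front end',tri(401,82,250,80),'back end',tri(498,80,350.5,79))
# pot rim left/right extents (terracotta) at several rows
for k,p in enumerate(L):
    h=cv2.cvtColor(p['img'].astype(np.uint8),cv2.COLOR_RGB2HSV).astype(int); m=((h[...,0]<14)|(h[...,0]>172))&(h[...,1]>100)
    for r in range(100,150,8): 
        x=np.nonzero(m[r])[0]; x=x[(x>200)&(x<520)]; print(k,r,x.min() if len(x) else None,x.max() if len(x) else None)
E
```

```text
front (122.8, np.float64(-37.3)) back (79.7, np.float64(46.5))
front end (121.0, np.float64(-35.8)) back end (112.3, np.float64(45.4))
0 100 426 480
0 108 421 481
0 116 419 480
0 124 418 475
0 132 419 430
0 140 423 433
0 148 430 477
1 100 276 336
1 108 272 339
1 116 270 341
1 124 271 341
1 132 273 339
1 140 277 335
1 148 284 329
```

```bash
python3 - <<'E'
from h import *
from scipy.optimize import least_squares
L=[]
for n in ('s1','s2'):
    f=np.load(n+'.npz'); L.append(dict(camera_matrix=f['K'],c2w=f['c2w'],img=f['img']))
S=np.array([621,-331.])
obs={'f':[], 'b':[]}
for k,p in enumerate(L):
    a=p['img'].astype(int); m=((a[...,1]-a[...,0]>4)&(a[...,1]-a[...,2]>12)&(a[...,1]>140)).astype(np.uint8)
    pf=[proj(p,(S[0]+.9857*s-.1685*60,S[1]+.1685*s+.9857*60,119))[0] for s in (-38,43)]
    for r in range(78,150,3):
        x=np.nonzero(m[r])[0]
        for e,u0 in zip('fb',pf):
            c=x[abs(x-u0)<16]
            if len(c)>3:
                u=c.min() if e=='f' else c.max()+1
                obs[e].append((k,r,float(u)))
    for e in 'fb': print(k,e,[(r,u) for kk,r,u in obs[e] if kk==k])
for e in 'fb':
    def res(q):
        wx,z,yaw=q; out=[]; ww=np.radians(9.5)+yaw
        for k,r,u in obs[e]:
            X=back(L[k],u,r,z)[:2]-S; out.append(X@[np.cos(ww),np.sin(ww)]-wx)
        return np.array(out)
    s=least_squares(res,[-40 if e=='f' else 42,118,0],loss='soft_l1',x_scale=[1,1,.01]); print(e,s.x.round(2),np.abs(s.fun).mean().round(2), 'sig',np.sqrt(np.diag(np.linalg.inv(s.jac.T@s.jac)))*np.std(s.fun))
E
```

```text
0 f [(78, 402.0), (81, 402.0), (84, 402.0), (87, 401.0), (90, 401.0), (93, 401.0), (96, 400.0), (99, 400.0), (102, 400.0), (105, 400.0), (108, 399.0), (111, 399.0), (114, 399.0), (117, 399.0), (120, 398.0), (123, 398.0), (126, 398.0), (129, 398.0), (132, 397.0), (135, 397.0), (138, 397.0), (141, 397.0), (144, 397.0), (147, 396.0)]
0 b [(81, 498.0), (84, 498.0), (87, 498.0), (90, 498.0), (93, 497.0)]
1 f [(78, 251.0), (81, 251.0), (84, 251.0), (87, 256.0), (90, 260.0), (93, 262.0), (123, 252.0), (126, 251.0), (129, 251.0), (132, 251.0), (135, 251.0), (138, 252.0), (141, 252.0), (144, 252.0), (147, 252.0)]
1 b [(78, 336.0), (81, 350.0), (84, 350.0), (87, 351.0), (90, 351.0), (93, 351.0), (96, 351.0), (99, 351.0), (102, 351.0), (105, 351.0), (108, 351.0), (111, 351.0), (114, 351.0), (117, 350.0), (120, 350.0), (123, 350.0), (126, 350.0), (129, 350.0), (132, 350.0), (135, 350.0), (138, 350.0), (141, 350.0), (144, 350.0), (147, 349.0)]
f [-3.9120e+01  1.1989e+02 -4.0000e-02] 0.74 sig [1.25121394 2.17153776 0.0186644 ]
b [ 45.74 113.16   0.  ] 0.71 sig [2.10031708 4.2784983  0.03219395]
```

The two-view fit puts the front edge at z≈120–122 and the back edge at z≈113, a residual tilt of about 0.1 rad with an uncertainty of about half that. Rehanging would undo the required order and risk more than it gains, so I'll leave it. I'll retract, do a final check and hand in.

Request:
arm_command --pt "0 -0.01 -0.02 0" --pt "0 0 -0.035 0" --pt "0 0 -0.04 0" --pt "-0.02 0 -0.03 0" --pt "-0.04 0 -0.01 0"

```text
time: 70.55
tool_pos: [500.9, -292.8, 321.2]
tcp_rot: [-1.571, -0.001, -1.407]
contact_force: [0.4, 0.8, 0.2]
grip_width: 37.8
```

Request:
arm_command --pt "-0.04 0 0 0" --pt "-0.04 0 0 0" --pt "-0.04 0 0 0" --pt "-0.03 0 0 0" --pt "-0.015 0 0 0"

```text
time: 71.05
tool_pos: [475.6, -126.2, 322.1]
tcp_rot: [-1.57, -0.0, -1.4]
contact_force: [-0.0, 0.9, 0.1]
grip_width: 37.6
```

Request:
arm_command --pt "0 0 0 0" --pt "0 0 0 0" --pt "0 0 0 0"

```text
time: 71.35
tool_pos: [476.5, -129.6, 321.1]
tcp_rot: [-1.571, -0.0, -1.403]
contact_force: [-0.2, 0.3, 0.8]
grip_width: 38.0
```

```bash
python3 - <<'E'
from h import *
st()
for c in ('top','side'):
    p=shot(c); print(c,[(n,find(p,n)[:2]) for n in ('rack','pot_1_mid','bail_crown','black_pot_mid','teaspoon','scissors','watering_can')])
print(job.close_job())
E
```

```text
t 71.3 [ 476.5 -129.6  321.1] yaw -80.4 F [-0.2  0.3  0.8] g 38.0 q6 -0.59
top [('rack', [(0.79, [262.0, -353.0, 41.0])]), ('pot_1_mid', [(0.58, [566.0, 230.0, 37.0])]), ('bail_crown', [(0.64, [267.0, -334.0, 109.0]), (0.63, [634.0, -398.0, 209.0])]), ('black_pot_mid', [(0.7, [569.0, 229.0, 35.0])]), ('teaspoon', [(0.5, [323.0, 305.0, 4.0]), (0.29, [693.0, -339.0, 124.0])]), ('scissors', [(0.71, [415.0, 25.0, 10.0])]), ('watering_can', [(0.55, [465.0, 566.0, 65.0]), (0.38, [640.0, -388.0, 193.0])])]
side [('rack', [(0.83, [256.0, -321.0, 43.0]), (0.72, [455.0, 587.0, 61.0])]), ('pot_1_mid', [(0.53, [455.0, -346.0, 63.0]), (0.48, [609.0, -254.0, 130.0])]), ('bail_crown', [(0.48, [616.0, -276.0, 196.0])]), ('black_pot_mid', [(0.6, [558.0, 233.0, 45.0]), (0.37, [599.0, -269.0, 117.0])]), ('teaspoon', [(0.67, [319.0, 302.0, 2.0])]), ('scissors', [(0.92, [416.0, 29.0, 6.0]), (0.55, [454.0, 588.0, 62.0])]), ('watering_can', [(0.61, [456.0, 588.0, 61.0]), (0.31, [415.0, 25.0, 8.0])])]
the job is handed in; nothing more can be done
None
```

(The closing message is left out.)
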